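# Pin and clamp a rocker cover in the holding fixture

## Robot

A 7-joint arm with a two-finger parallel gripper is mounted at the origin on the work surface. World frame = base frame: x ahead of the robot, y to its left, z up, the work surface at z = 0. Lengths are in m, angles in rad, forces in N, time in s.
With the tool pointing down it reaches from about 0.4 to 0.85 m from the base axis. Payload 4.5 kg.
Tool frame: the origin (TCP) lies on the centre line of the jaws, within the pads' length; the fingertips stand 11 mm ahead of it and the grasp point (between the pads) lies 8 mm behind it; z points along the fingers, y is the direction in which the jaws open and shut (so a half turn about z gives the same grasp; the last joint's range is limited). The gripper opens to 88 mm and grips with 3 to 60 N. Pads are 18 mm wide; open, the fingers measure 123 mm over their backs; the gripper's body (75 mm by 187 mm) begins 45 mm behind the grasp point.
Start: joints at [1.376, 0.689, -0.195, 1.565, 0.157, 0.902, -0.215], TCP at [0.142, -0.609, 0.25] pointing down, gripper open.
Joint ranges: [-3.01, 3.01], [-0.46, 2.08], [-1.47, 1.51], [0.13, 2.56], [-1, 4.14], [0.04, 2.09], [-2.66, 2.66]. Speed limits (rad/s): [2.57, 2.57, 3.14, 3.14, 3.14, 3.14, 3.14].

## Interface

Orientations are given as a unit quaternion [x, y, z, w].
In Python, from plant import r, snapshot gives the robot as it stands.
- The arm moves only by the tool drive_tool, never from a script. Its argument "commands" is a list of rows, each an object of numbers: "wx", "wy", "wz": the turn, a rotation vector about the tool's x, y, z in rad; "dx", "dy", "dz": the shift along the tool's x, y, z in m; "claw": the opening, from 0 (shut) to 1 (fully open). A call has 1 to 12 rows; each row shifts and turns the commanded pose from where the row before left it, along the tool's axes as they then stand; what a row does not reach is not made up. A row lasts 1/10 s, in which the tool goes at most 50 mm and 8.59 degrees, less where a joint would pass 70% of its speed; a pose out of reach is approached as far as the arm can. A call is refused whole if a number of a shift passes 0.05 or a number of a turn 0.15, either way. A call with a gripper value outside its range is refused whole. The fingers move at their own pace and stop on an object; "grip_force" is the grip in N (left out, the last holds). Time passes only in rows, so rows that do not move let the fingers close. It gives the time, the measured TCP pose, the force and the opening at its end, in the units of the state.
- r.get_state(): the state, without advancing time (a new reading comes with each control period).
- snapshot(name): name is "scene" or "top" or "wrist"; returns a dict with "color" (420x560x3 uint8, red, green, blue), "fx", "fy", "cx", "cy" (pixels), "world_to_cam" (4x4, takes a point from world to camera coordinates); the wrist camera has in their place "T_tool_cam" (4x4, takes a point from camera to tool coordinates, whose origin is the TCP and whose axes are the flange's). Camera axes: x right, y up, looking along -z (the intrinsics and any distortion apply to the point x, -y, -z); pixel columns grow to the right and rows downward; lengths in m; the calibration is good to about 2 mm. A picture is of the moment at which its call begins: read the wrist's pose just before it. There is no depth.
- r.finish_job(): hands the job in, once; it reports no verdict.
The state is a dict: "clock": time; "q": joint angles; "qd": joint speeds; "joint_torque": joint torques, N m; "tool_pos": TCP position; "eef_rot": TCP orientation; "contact_force": force on the tool from outside, world axes, zero at the start; "moment": the same for the moment, N m; "opening": opening from 0.0 (shut) to 1.0 (fully open).
Only numpy, scipy, OpenCV 4.12 (cv2) and the standard library are available. Lean on these libraries where they do the work, as an engineer would, in place of code of your own. Each camera call takes 0.05 s, during which the arm holds its last target. There are 200 camera calls.

## Task

Get the motorcycle's rocker cover ready for scraping: swing the cam clamp's lever all the way back to open, lay the cover flat on the fixture plate with its four holes over the plate's holes, and drop every locating pin from the wooden rack fully home through a cover hole into the plate. Only then turn the cam lever just far enough that the sprung rubber shoe bears on the edge of the cover with its spring a few millimetres compressed, about 3 mm, and never squeeze it to 6 mm. Two to four pins are in the rack; do not knock over the spray can or the oil bottle.

Things in the scene. Friction and masses are not known exactly. Their poses are not given: they have to be found in the camera images.
- fixture: Fixed dark steel tooling plate, 160 (x) x 120 (y) x 30 mm high; origin at the centre of its underside on the table, z up. Four vertical through holes 12 mm in diameter with a 2 mm chamfer at (+-52, +-39) mm. The cam clamp stands beside its +y long side. The cover belongs centred on the plate's top, its x axis along the plate's x axis (either way round).
- fixture_hole0 (a point): Centre of the mouth of hole 0 in the fixture's top face, 30 mm above the table, at (52, 39) mm in the fixture's x, y.
- fixture_hole1 (a point): Centre of the mouth of hole 1 in the fixture's top face, 30 mm above the table, at (52, -39) mm in the fixture's x, y.
- fixture_hole2 (a point): Centre of the mouth of hole 2 in the fixture's top face, 30 mm above the table, at (-52, 39) mm in the fixture's x, y.
- fixture_hole3 (a point): Centre of the mouth of hole 3 in the fixture's top face, 30 mm above the table, at (-52, -39) mm in the fixture's x, y.
- cover: Loose aluminium rocker cover, 0.45 kg, lying flat on the table beside the fixture. Flange 130 (x) x 105 (y) x 10 mm with four 13 mm holes at (+-52, +-39) mm that match the fixture's; a finned housing 66 x 56 mm up to 36 mm; in its middle a black round filler cap, 38 mm in diameter, from 36 up to 64 mm, to grip from above. Origin: centre of the underside, z up. Half a turn makes no difference.
- cover_cap (a point): Middle of the cover's filler cap, on its axis, 50 mm above the cover's underside.
- rack: Fixed light wooden block 110 x 110 x 45 mm with four 14 mm holes at (+-30, +-30) mm that hold the pins; origin at the centre of its underside. It stands on the other side of the fixture from the cover.
- pin0: Loose steel pin, 70 g, upright in the rack; may be absent. Origin on its axis at the collar's underside. Above: collar 22 mm wide, 4 mm thick, then a handle 16 mm in diameter up to 46 mm, to grip from above. Below: shank 10 mm in diameter down to -36 mm, the last 10 mm tapering to a 4 mm nose that draws the loose cover into line. Collar rests 45 mm above the table in the rack, 40 mm fully home.
- pin1: Loose steel pin, 70 g, upright in the rack; may be absent. Origin on its axis at the collar's underside. Above: collar 22 mm wide, 4 mm thick, then a handle 16 mm in diameter up to 46 mm, to grip from above. Below: shank 10 mm in diameter down to -36 mm, the last 10 mm tapering to a 4 mm nose that draws the loose cover into line. Collar rests 45 mm above the table in the rack, 40 mm fully home.
- pin2: Loose steel pin, 70 g, upright in the rack; may be absent. Origin on its axis at the collar's underside. Above: collar 22 mm wide, 4 mm thick, then a handle 16 mm in diameter up to 46 mm, to grip from above. Below: shank 10 mm in diameter down to -36 mm, the last 10 mm tapering to a 4 mm nose that draws the loose cover into line. Collar rests 45 mm above the table in the rack, 40 mm fully home.
- pin3: Loose steel pin, 70 g, upright in the rack; may be absent. Origin on its axis at the collar's underside. Above: collar 22 mm wide, 4 mm thick, then a handle 16 mm in diameter up to 46 mm, to grip from above. Below: shank 10 mm in diameter down to -36 mm, the last 10 mm tapering to a 4 mm nose that draws the loose cover into line. Collar rests 45 mm above the table in the rack, 40 mm fully home.
- lever (a joint): Angle of the cam lever, rad, 0 to 1.7. At 0, fully open, the lever points along the fixture's -x; it grows clockwise seen from above, towards the fixture's +y, driving the jaw and shoe 10 mm per rad towards the cover. Stays where it is left (about 2.5 N at the knob moves it). It starts at 1.2 to 1.6, the shoe standing in the cover's place.
- clamp: Fixed blue cam clamp, block 62 (x) x 86 (y) x 28 mm high; origin on the lever's pivot axis at table height, its axes parallel to the fixture's; it stands on the fixture's +y side, 112.5 to 117.5 mm from the fixture's centre.
- lever_grip (a point): Middle of the upright black knob on the end of the lever: 18 mm in diameter, from 53 to 95 mm above the table, 85 mm from the pivot axis, to grip from above. The lever's steel bar beneath it lies at 45 to 53 mm.
- shoe_face (a point): Middle of the pressing face of the rubber shoe (44 mm wide in x, 32 to 42 mm above the table), on the clamp's -y side. With the lever at 0 it stands 55 mm from the pivot axis, 5 to 10 mm clear of a centred cover's edge.
- shoe (a joint): How far the shoe is pushed back against its spring, m: 0 free, hard stop at 0.008; 2.5 N per mm. Once the shoe touches the cover it grows by 10 mm per rad of lever.
- spray: Spray can, 54 mm in diameter, 170 mm tall, standing at the back of the table; origin under its centre.
- oil: Blue oil bottle, 72 mm in diameter, 190 mm tall, standing on the table at the back; origin under its centre.
Not all that is in view belongs to the job. There is more than one size of the fixture; the one meant has the size given above.

How it is judged:
By the outcome, as a careful person would: the job done as asked, in the order asked, and still so for the second after the job is handed in, with the robot touching nothing.
Of pin0, pin1, pin2, pin3 only 2 to 4 are there at a start; the rules pass over those that are not, and their reading is None.
At some moment in a run one of cover may be knocked a few centimetres aside while the robot is not near it.
It also fails if it takes over 210 s, if anything falls off the work surface, if the arm or the gripper's body presses on something with over 40 N, if the wrist force passes 120 N, or if a joint passes its speed limit or range.

## Working session

There is one attempt and no reset: what is moved stays moved. The work goes in short steps, Python scripts to look and compute and a tool call to move; the robot and the scene stay as the last step left them, time stands still between calls to the robot, and variables do not carry over. Pictures are saved under pics/ and viewed, on a budget of 14 in all, crops included, one or two more only if the job needs it, and the job is handed in when it is done.

Besides the shell and the picture viewer there is one more tool, called after "Call:" in YAML: its name, and indented under it one key for each argument. drive_tool: Moves the arm, as the interface text tells. Its arguments: {"type":"object","properties":{"commands":{"type":"array","items":{"type":"object","properties":{"wx":{"type":"number"},"wy":{"type":"number"},"wz":{"type":"number"},"dx":{"type":"number"},"dy":{"type":"number"},"dz":{"type":"number"},"claw":{"type":"number"}}}},"grip_force":{"type":"number"}},"required":["commands"]}

```bash
mkdir -p pics; ls; python3 - <<'E'
from plant import r, snapshot
import cv2, numpy as np
s=r.get_state(); print({k:np.round(v,3).tolist() for k,v in s.items()})
for n in("scene","top"):
    d=snapshot(n); cv2.imwrite(f"pics/{n}0.png",d["color"][:,:,::-1]); print(n,d["fx"],d["fy"],d["cx"],d["cy"],np.round(d["world_to_cam"],4).tolist(),[k for k in d])
E
```

```text
pics
{'clock': 0.0, 'q': [1.376, 0.69, -0.195, 1.566, 0.157, 0.903, -0.215], 'qd': [0.0, -0.0, -0.0, 0.001, 0.001, -0.0, 0.001], 'joint_torque': [0.0, -52.756, -1.267, -15.343, -0.053, 0.006, 0.0], 'tool_pos': [0.142, -0.608, 0.249], 'eef_rot': [0.993, 0.114, -0.0, -0.001], 'contact_force': [-0.314, 0.758, -0.556], 'moment': [0.034, -0.022, -0.037], 'opening': 0.998}
scene 529.1022195156686 529.1022195156686 280.18420102832283 210.40271515848087 [[0.155, 0.9877, -0.0226, -0.0693], [-0.6126, 0.114, 0.7821, 0.2379], [0.775, -0.1074, 0.6227, -1.5957], [0.0, 0.0, 0.0, 1.0]] ['color', 'fx', 'fy', 'cx', 'cy', 'world_to_cam']
top 472.6090555026306 472.6090555026306 282.224592746712 207.97397072891548 [[-0.0001, -0.9999, 0.012, 0.0047], [0.9826, 0.0021, 0.1857, -0.5189], [-0.1857, 0.0118, 0.9825, -0.9702], [0.0, 0.0, 0.0, 1.0]] ['color', 'fx', 'fy', 'cx', 'cy', 'world_to_cam']
```

View pics/scene0.png

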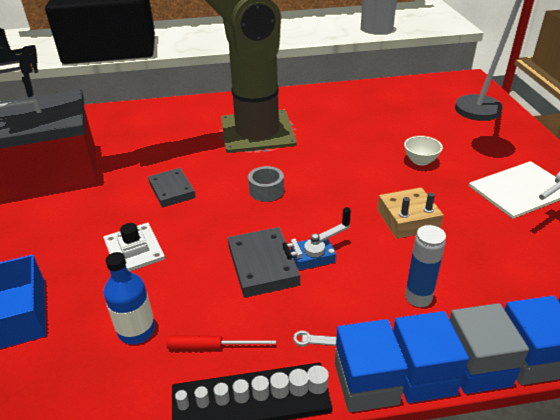

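View pics/top0.png

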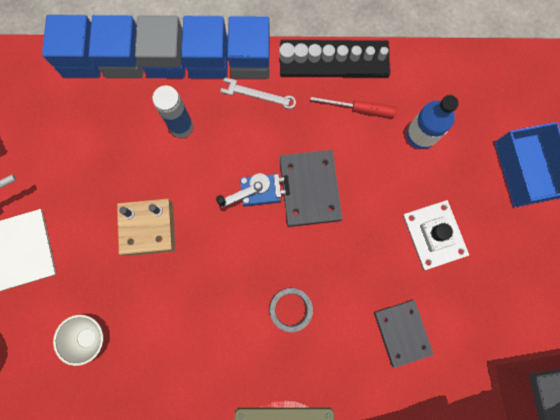

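Scene view: fixture (265,262), clamp with lever knob (347,216), cover (133,246), rack with two pins (405,208),(430,202). The top view shows these candidates:
- **Plate:** the large one at (311,187) beside the clamp is the fixture. The small one at (403,333) is the decoy.
- **Cover:** white flange with black cap at (441,232). The oil bottle's black cap at (449,103) is the look-alike.
- **Pins:** two, at (125,211) and (155,209). The sockets at (280–385,50) are not pins.
- **Knob:** (221,201).

```bash
cat > h.py <<'E'
from plant import r, snapshot
import cv2, numpy as np
from scipy.spatial.transform import Rotation as R
def take(n):
    s=r.get_state(); d=snapshot(n)
    if n=="wrist":
        T=np.eye(4); T[:3,:3]=R.from_quat(s["eef_rot"]).as_matrix(); T[:3,3]=s["tool_pos"]
        d["c2w"]=T@d["T_tool_cam"]
    else: d["c2w"]=np.linalg.inv(d["world_to_cam"])
    d["bgr"]=np.ascontiguousarray(d["color"][:,:,::-1]); return d
def ray(d,px,z):
    u,v=px; c=np.array([(u-d["cx"])/d["fx"],-(v-d["cy"])/d["fy"],-1.0])
    w=d["c2w"][:3,:3]@c; o=d["c2w"][:3,3]
    return (o+w*(z-o[2])/w[2])[:2]
def proj(d,p):
    c=np.linalg.inv(d["c2w"])@np.append(p,1); return np.array([d["cx"]+d["fx"]*c[0]/-c[2],d["cy"]-d["fy"]*c[1]/-c[2]])
def blobs(mask,lo,hi):
    n,l,s,c=cv2.connectedComponentsWithStats(mask.astype(np.uint8))
    return [(c[i].round(1),int(s[i,4]),s[i,:4].tolist()) for i in range(1,n) if lo<=s[i,4]<=hi]
E
python3 - <<'E'
from h import *
d=take("top"); g=lambda n,p,z: print(n,np.round(ray(d,p,z),4))
g("knobtop",(221,200),.095)
g("pivot",(260,183),.06)
for n,p in zip("abcd",[(296,166),(331,162),(292,213),(333,210)]): pass
im=d["bgr"]; hsv=cv2.cvtColor(im,cv2.COLOR_BGR2HSV)
# fixture
x0,y0=278,145; c=hsv[y0:232,x0:347]; m=(c[...,2]<45)
for b in blobs(m,4,60): print("fixhole?",b[0]+[x0,y0],b[1],np.round(ray(d,b[0]+[x0,y0],.03),4))
x0,y0=400,195; c=hsv[y0:275,x0:475]
m=((c[...,1]>120)|(c[...,2]<80)); fl=(c[...,1]<90)&(c[...,2]>120)
cn=max(cv2.findContours(fl.astype(np.uint8),cv2.RETR_EXTERNAL,cv2.CHAIN_APPROX_NONE)[0],key=cv2.contourArea); print("cover rect",cv2.minAreaRect(cn+np.array([x0,y0])))
for b in blobs(m,4,60): print("covhole?",b[0]+[x0,y0],b[1],np.round(ray(d,b[0]+[x0,y0],.01),4))
for b in blobs(c[...,2]<60,60,900): print("cap?",b[0]+[x0,y0],b[1],np.round(ray(d,b[0]+[x0,y0],.06),4))
g("pinA",(125,210),.091);g("pinB",(155,208),.091)
for p in [(119,203),(171,199),(120,254),(174,249)]: g("rackcorner",p,.045)
cv2.imwrite("pics/c1.png",cv2.resize(im[130:280,100:480],None,fx=2.1,fy=2.1,interpolation=cv2.INTER_CUBIC))
E
```

```text
knobtop [0.5265 0.1319]
pivot [0.5713 0.0532]
cover rect ((435.496337890625, 234.3649444580078), (61.00113296508789, 48.52751541137695), 70.01689147949219)
covhole? [442.8 207.6] 12 [ 0.5278 -0.3563]
covhole? [410.6 217.6] 13 [ 0.5048 -0.2825]
covhole? [460.1 251.4] 11 [ 0.4293 -0.3885]
covhole? [427.5 262.1] 15 [ 0.4057 -0.3148]
cap? [441.5 231.8] 237 [ 0.466  -0.3323]
pinA [0.5059 0.3287]
pinB [0.5102 0.2675]
rackcorner [0.5297 0.3575]
rackcorner [0.5388 0.246 ]
rackcorner [0.4197 0.3484]
rackcorner [0.4304 0.2349]
```

View pics/c1.png

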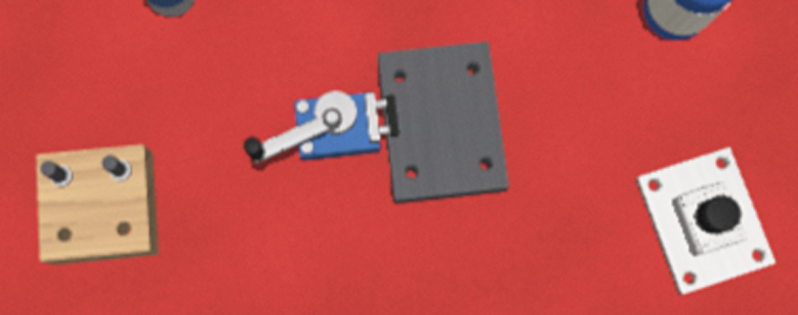

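Crop confirms the choice: the fixture is the large plate with four holes and the shoe over its edge. The white cover is on its right and the two-pin rack on its left. Cover hole spacing (77.5 and 103.6 mm) matches. Now heading for the lever.

Call:
drive_tool:
  commands:
    - {"dx": 0.04, "dy": -0.021}
    - {"dx": 0.04, "dy": -0.021}
    - {"dx": 0.04, "dy": -0.021}
    - {"dx": 0.04, "dy": -0.021}
    - {"dx": 0.04, "dy": -0.021}
    - {"dx": 0.04, "dy": -0.021}
    - {"dx": 0.04, "dy": -0.021}
    - {"dx": 0.04, "dy": -0.021}
    - {"dx": 0.04, "dy": -0.021}
    - {}
    - {}
  grip_force: 20

```text
validation failed for argument at $.co...
```

Call:
drive_tool:
  commands:
    - {"dx": 0.014, "dy": -0.04}
    - {"dx": 0.014, "dy": -0.04}
    - {"dx": 0.014, "dy": -0.04}
    - {"dx": 0.014, "dy": -0.04}
    - {"dx": 0.014, "dy": -0.04}
    - {"dx": 0.014, "dy": -0.04}
    - {"dx": 0.014, "dy": -0.04}
    - {"dx": 0.014, "dy": -0.04}
    - {}
    - {}

```text
validation failed for argument at $.co...
```

```bash
cat >> h.py <<'E'
def pose():
    s=r.get_state(); M=R.from_quat(s["eef_rot"]).as_matrix(); return np.array(s["tool_pos"]),M,np.degrees(np.arctan2(M[1,0],M[0,0]))
def plan(x,y,z,psi=None):
    p,M,a=pose(); d=M.T@(np.array([x,y,z])-p)
    print("pos",p.round(4),"psi",a.round(2),"tilt",M[:,2].round(3),"-> shift",d.round(4), "wz" if psi is None else ("wz",round(np.radians(((a-psi+180)%360)-180),4)))
E
python3 - <<'E'
from h import *
print(pose(), np.round(r.get_state()["q"],2))
d=take("top"); pts=[(290.5,166.2),(325.2,162.4),(295.7,211.9),(331,207.6)]
w=np.array([ray(d,p,.03) for p in pts]); print(w.round(4),w.mean(0).round(4))
print("spray",ray(d,(182,132),0),"oil",ray(d,(423,140),0))
d=take("wrist"); cv2.imwrite("pics/w1.png",d["bgr"])
E
```

```text
(array([ 0.14164655, -0.60827753,  0.24910344]), array([[ 9.73919713e-01,  2.26892582e-01, -3.85757204e-04],
       [ 2.26892897e-01, -9.73918819e-01,  1.32171515e-03],
       [-7.58088383e-05, -1.37477001e-03, -9.99999052e-01]]), np.float64(13.114212374725408)) [ 1.38  0.69 -0.19  1.57  0.16  0.9  -0.22]
[[ 0.6174 -0.0135]
 [ 0.6264 -0.0912]
 [ 0.5137 -0.0246]
 [ 0.5234 -0.1023]] [ 0.5702 -0.0579]
spray [0.70728595 0.2376568 ] oil [ 0.69007402 -0.32371017]
```

View pics/w1.png

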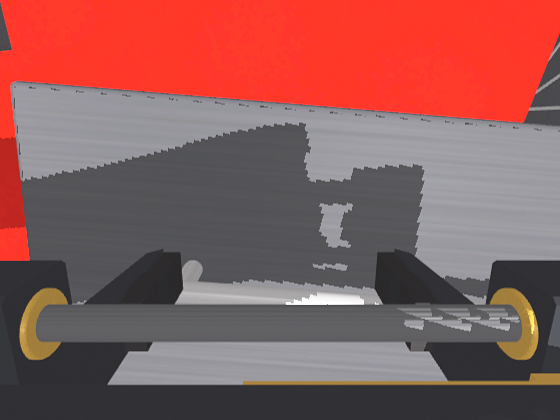

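The moves were refused, probably because of the empty rows, so the arm has not moved. The wrist view only shows a grey object under the start pose. Fixture holes measure 104.3 × 78.3 mm apart, which matches the 104 × 78 given. Retrying with explicit rows.

Call:
drive_tool:
  commands:
    - {"dx": 0.04, "dy": -0.021}
    - {"dx": 0.04, "dy": -0.021}
    - {"dx": 0.04, "dy": -0.021}
    - {"dx": 0.04, "dy": -0.021}
    - {"dx": 0.04, "dy": -0.021}
    - {"dx": 0.04, "dy": -0.021}
    - {"dx": 0.04, "dy": -0.021}
    - {"dx": 0.04, "dy": -0.021}
    - {"dx": 0.04, "dy": -0.021}
    - {"dx": 0}
    - {"dx": 0}
  grip_force: 20

```text
validation failed for argument at $.co...
```

Call:
drive_tool:
  commands:
    - {"dx": 0.04, "dy": -0.021, "dz": 0.0, "wx": 0.0, "wy": 0.0, "wz": 0.0, "claw": 1.0}
  grip_force: 20

```text
clock: 0.35
tool_pos: [0.1695, -0.583, 0.2492]
eef_rot: [0.994, 0.109, -0.003, 0.002]
contact_force: [-0.1, -1.0, 0.8]
opening: 0.997
```

Call:
drive_tool:
  commands:
    - {"dx": 0.04, "dy": -0.021, "dz": 0, "wx": 0, "wy": 0, "wz": 0, "claw": 1}
    - {"dx": 0.04, "dy": -0.021, "dz": 0, "wx": 0, "wy": 0, "wz": 0, "claw": 1}
    - {"dx": 0.04, "dy": -0.021, "dz": 0, "wx": 0, "wy": 0, "wz": 0, "claw": 1}
    - {"dx": 0.04, "dy": -0.021, "dz": 0, "wx": 0, "wy": 0, "wz": 0, "claw": 1}
    - {"dx": 0.04, "dy": -0.021, "dz": 0, "wx": 0, "wy": 0, "wz": 0, "claw": 1}
    - {"dx": 0.04, "dy": -0.021, "dz": 0, "wx": 0, "wy": 0, "wz": 0, "claw": 1}
    - {"dx": 0.04, "dy": -0.021, "dz": 0, "wx": 0, "wy": 0, "wz": 0, "claw": 1}
    - {"dx": 0.04, "dy": -0.021, "dz": 0, "wx": 0, "wy": 0, "wz": 0, "claw": 1}
    - {"dx": 0, "dy": 0, "dz": 0, "wx": 0, "wy": 0, "wz": 0, "claw": 1}
    - {"dx": 0, "dy": 0, "dz": 0, "wx": 0, "wy": 0, "wz": 0, "claw": 1}

```text
clock: 1.35
tool_pos: [0.4504, -0.3419, 0.2496]
eef_rot: [0.993, 0.116, -0.0, -0.0]
contact_force: [0.1, 0.3, 0.3]
opening: 0.999
```

Call:
drive_tool:
  commands:
    - {"dx": 0.014, "dy": -0.04, "dz": 0, "wz": 0, "claw": 1}
    - {"dx": 0.014, "dy": -0.04, "dz": 0, "wz": 0, "claw": 1}
    - {"dx": 0.014, "dy": -0.04, "dz": 0, "wz": 0, "claw": 1}
    - {"dx": 0.014, "dy": -0.04, "dz": 0, "wz": 0, "claw": 1}
    - {"dx": 0.014, "dy": -0.04, "dz": 0, "wz": 0, "claw": 1}
    - {"dx": 0.014, "dy": -0.04, "dz": 0, "wz": 0, "claw": 1}
    - {"dx": 0.014, "dy": -0.04, "dz": 0, "wz": 0, "claw": 1}
    - {"dx": 0.014, "dy": -0.04, "dz": 0, "wz": 0, "claw": 1}

```text
validation failed for argument at $.co...
```

```bash
python3 - <<'E'
from h import *
print(pose(), np.round(r.get_state()["q"],2))
E
```

```text
(array([ 0.4503628 , -0.34189259,  0.24961613]), array([[ 9.73216771e-01,  2.29889335e-01, -1.01913013e-04],
       [ 2.29889348e-01, -9.73216762e-01,  1.45001552e-04],
       [-6.58491427e-05, -1.64546658e-04, -9.99999984e-01]]), np.float64(13.290557324661068)) [ 0.66  0.61 -0.15  1.75  0.12  0.79 -0.89]
```

Call:
drive_tool:
  commands:
    - {"dx": 0.0183, "dy": -0.0444, "dz": 0, "wx": 0, "wy": 0, "wz": 0, "claw": 1}
    - {"dx": 0.0183, "dy": -0.0444, "dz": 0, "wx": 0, "wy": 0, "wz": 0, "claw": 1}
    - {"dx": 0.0183, "dy": -0.0444, "dz": 0, "wx": 0, "wy": 0, "wz": 0, "claw": 1}
    - {"dx": 0.0183, "dy": -0.0444, "dz": 0, "wx": 0, "wy": 0, "wz": 0, "claw": 1}
    - {"dx": 0.0183, "dy": -0.0444, "dz": 0, "wx": 0, "wy": 0, "wz": 0, "claw": 1}
    - {"dx": 0.0183, "dy": -0.0444, "dz": 0, "wx": 0, "wy": 0, "wz": 0, "claw": 1}
    - {"dx": 0.0183, "dy": -0.0444, "dz": 0, "wx": 0, "wy": 0, "wz": 0, "claw": 1}
    - {"dx": 0.0183, "dy": -0.0444, "dz": 0, "wx": 0, "wy": 0, "wz": 0, "claw": 1}
    - {"dx": 0.0183, "dy": -0.0444, "dz": 0, "wx": 0, "wy": 0, "wz": 0, "claw": 1}
    - {"dx": 0.0183, "dy": -0.0444, "dz": 0, "wx": 0, "wy": 0, "wz": 0, "claw": 1}

```text
clock: 2.35
tool_pos: [0.5274, 0.1303, 0.2498]
eef_rot: [0.994, 0.112, 0.0, 0.001]
contact_force: [0.3, -0.3, 0.1]
opening: 1.002
```

Call:
drive_tool:
  commands:
    - {"dx": 0, "dy": 0, "dz": 0, "wx": 0, "wy": 0, "wz": -0.15, "claw": 1}
    - {"dx": 0, "dy": 0, "dz": 0, "wx": 0, "wy": 0, "wz": -0.15, "claw": 1}
    - {"dx": 0, "dy": 0, "dz": 0, "wx": 0, "wy": 0, "wz": -0.15, "claw": 1}
    - {"dx": 0, "dy": 0, "dz": 0, "wx": 0, "wy": 0, "wz": -0.15, "claw": 1}
    - {"dx": 0, "dy": 0, "dz": 0, "wx": 0, "wy": 0, "wz": -0.15, "claw": 1}
    - {"dx": 0, "dy": 0, "dz": 0, "wx": 0, "wy": 0, "wz": -0.15, "claw": 1}
    - {"dx": 0, "dy": 0, "dz": 0, "wx": 0, "wy": 0, "wz": -0.15, "claw": 1}
    - {"dx": 0, "dy": 0, "dz": 0, "wx": 0, "wy": 0, "wz": -0.15, "claw": 1}
    - {"dx": 0, "dy": 0, "dz": 0, "wx": 0, "wy": 0, "wz": -0.15, "claw": 1}
    - {"dx": 0, "dy": 0, "dz": 0, "wx": 0, "wy": 0, "wz": -0.15, "claw": 1}
    - {"dx": 0, "dy": 0, "dz": 0, "wx": 0, "wy": 0, "wz": -0.15, "claw": 1}
    - {"dx": 0, "dy": 0, "dz": 0, "wx": 0, "wy": 0, "wz": -0.05, "claw": 1}

```text
clock: 3.55
tool_pos: [0.5274, 0.1281, 0.2494]
eef_rot: [0.57, 0.822, -0.001, 0.0]
contact_force: [0.3, -0.0, 0.0]
opening: 1.003
```

```bash
python3 - <<'E'
from h import *
print(np.round(r.get_state()["q"],2))
plan(.5265,.1319,.1,119.6)
d=take("wrist"); cv2.imwrite("pics/w2.png",d["bgr"])
print(d["fx"],np.round(d["T_tool_cam"],3).tolist(), "knob exp px",proj(d,[.5265,.1319,.095]))
E
```

```text
[ 0.04  0.63 -0.6   1.8   0.46  0.85 -0.42]
pos [0.5274 0.1281 0.2494] psi 110.53 tilt [-0.    -0.002 -1.   ] -> shift [0.0041 0.0007 0.1494] ('wz', np.float64(-0.1582))
348.17694836959544 [[-0.0, 0.966, 0.257, 0.066], [1.0, 0.0, -0.001, -0.0], [-0.001, 0.257, -0.966, -0.134], [0.0, 0.0, 0.0, 1.0]] knob exp px [279.43999879 196.29677142]
```

View pics/w2.png

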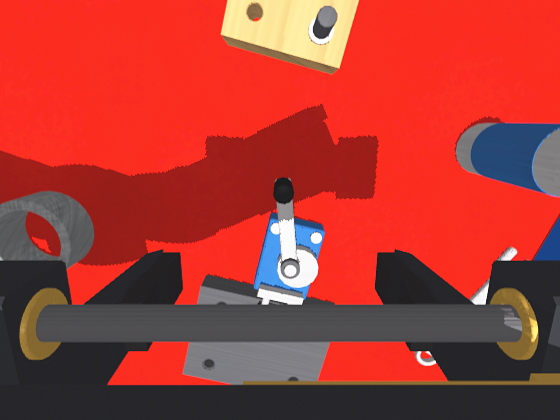

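Wrist view: knob top at (283,184), pivot hub at (290,269), and rack pin at (325,20). The knob stands clear between the open jaws.

```bash
python3 - <<'E'
from h import *
d=take("wrist"); hsv=cv2.cvtColor(d["bgr"],cv2.COLOR_BGR2HSV)
m=(hsv[160:212,260:310,2]<50)
for b in blobs(m,30,2000): print(b[0]+[260,160],b[1],b[2])
print("knob",ray(d,(283,185),.095))
for z in(.053,.06,.07): print("pivot",z,ray(d,(290,269),z))
d2=take("top")
for z in(.053,.06,.07): print("pivot top",z,ray(d2,(258,185.7),z))
f=np.radians(6.3); c=np.array([.5702,-.0579])
print("pivot pred",[c+R.from_euler('z',f).as_matrix()[:2,:2]@[dx,.115] for dx in(0,)])
E
```

```text
[283.1 190.4] 408 [14, 18, 20, 26]
knob [0.52584844 0.14195358]
pivot 0.053 [0.56665284 0.05581494]
pivot 0.06 [0.56532081 0.0586584 ]
pivot 0.07 [0.56341791 0.06272048]
pivot top 0.053 [0.56695406 0.05770041]
pivot top 0.06 [0.56528719 0.05741615]
pivot top 0.07 [0.56290595 0.05701005]
pivot pred [array([0.55758055, 0.05640551])]
```

Call:
drive_tool:
  commands:
    - {"dx": 0.005, "dy": 0, "dz": 0, "wx": 0, "wy": 0, "wz": -0.12, "claw": 1}
    - {"dx": 0, "dy": 0, "dz": 0.045, "wx": 0, "wy": 0, "wz": 0, "claw": 1}
    - {"dx": 0, "dy": 0, "dz": 0.045, "wx": 0, "wy": 0, "wz": 0, "claw": 1}
    - {"dx": 0, "dy": 0, "dz": 0.045, "wx": 0, "wy": 0, "wz": 0, "claw": 1}
    - {"dx": 0, "dy": 0, "dz": 0.044, "wx": 0, "wy": 0, "wz": 0, "claw": 1}
    - {"dx": 0, "dy": 0, "dz": 0, "wx": 0, "wy": 0, "wz": 0, "claw": 1}
    - {"dx": 0, "dy": 0, "dz": 0, "wx": 0, "wy": 0, "wz": 0, "claw": 0}
    - {"dx": 0, "dy": 0, "dz": 0, "wx": 0, "wy": 0, "wz": 0, "claw": 0}
    - {"dx": 0, "dy": 0, "dz": 0, "wx": 0, "wy": 0, "wz": 0, "claw": 0}
    - {"dx": 0, "dy": 0, "dz": 0, "wx": 0, "wy": 0, "wz": 0, "claw": 0}
    - {"dx": 0, "dy": 0, "dz": 0, "wx": 0, "wy": 0, "wz": 0, "claw": 0}
    - {"dx": 0, "dy": 0, "dz": 0, "wx": 0, "wy": 0, "wz": 0, "claw": 0}
  grip_force: 15

```text
clock: 4.9
tool_pos: [0.5256, 0.1356, 0.0712]
eef_rot: [0.52, 0.854, 0.0, 0.0]
contact_force: [0.1, 0.1, -0.1]
opening: 0.479
```

```bash
python3 - <<'E'
from h import *
s=r.get_state(); print(s["opening"]*88, np.round(s["contact_force"],1)); plan(.5259,.1328,.07,117.6)
print(np.round(s["q"],2))
E
```

```text
42.191787168834615 [ 0.1  0.1 -0.1]
pos [0.5256 0.1356 0.0712] psi 117.38 tilt [ 0.001  0.    -1.   ] -> shift [-0.0026 -0.001   0.0012] ('wz', np.float64(-0.0039))
[-0.1   0.89 -0.41  1.93  0.74  0.47 -0.57]
```

Call:
drive_tool:
  commands:
    - {"dx": -0.002, "dy": 0, "dz": 0, "wx": 0, "wy": 0, "wz": 0, "claw": 0}
    - {"dx": 0, "dy": 0, "dz": 0, "wx": 0, "wy": 0, "wz": 0, "claw": 0}
    - {"dx": 0, "dy": 0, "dz": 0, "wx": 0, "wy": 0, "wz": 0, "claw": 0}
    - {"dx": 0, "dy": 0, "dz": 0, "wx": 0, "wy": 0, "wz": 0, "claw": 0}
    - {"dx": 0, "dy": 0, "dz": 0, "wx": 0, "wy": 0, "wz": 0, "claw": 0}
    - {"dx": 0, "dy": 0, "dz": 0, "wx": 0, "wy": 0, "wz": 0, "claw": 0}

```text
clock: 5.5
tool_pos: [0.5268, 0.134, 0.0707]
eef_rot: [0.52, 0.854, 0.0, 0.0]
contact_force: [2.1, 0.4, -1.9]
opening: 0.202
```

```bash
python3 - <<'E'
from h import *
s=r.get_state(); print(s["opening"]*88, np.round(s["contact_force"],1)); plan(.5259,.1328,.07,117.6)
p=np.array(s["tool_pos"])[:2]; v=p-[.5653,.0575]; print(np.linalg.norm(v),np.degrees(np.arctan2(v[1],v[0])))
E
```

```text
17.732169820650277 [ 2.1  0.4 -1.9]
pos [0.5268 0.134  0.0707] psi 117.39 tilt [ 0.001  0.    -1.   ] -> shift [-0.0007 -0.0014  0.0007] ('wz', np.float64(-0.0037))
0.08568890734918252 116.7155838157515
```

Call:
drive_tool:
  commands:
    - {"dx": -0.0004, "dy": -0.0085, "dz": 0, "wx": 0, "wy": 0, "wz": -0.1, "claw": 0}
    - {"dx": -0.0004, "dy": -0.0085, "dz": 0, "wx": 0, "wy": 0, "wz": -0.1, "claw": 0}
    - {"dx": -0.0004, "dy": -0.0085, "dz": 0, "wx": 0, "wy": 0, "wz": -0.1, "claw": 0}
    - {"dx": -0.0004, "dy": -0.0085, "dz": 0, "wx": 0, "wy": 0, "wz": -0.1, "claw": 0}
    - {"dx": -0.0004, "dy": -0.0085, "dz": 0, "wx": 0, "wy": 0, "wz": -0.1, "claw": 0}
    - {"dx": -0.0004, "dy": -0.0085, "dz": 0, "wx": 0, "wy": 0, "wz": -0.1, "claw": 0}
    - {"dx": -0.0004, "dy": -0.0085, "dz": 0, "wx": 0, "wy": 0, "wz": -0.1, "claw": 0}
    - {"dx": -0.0004, "dy": -0.0085, "dz": 0, "wx": 0, "wy": 0, "wz": -0.1, "claw": 0}
    - {"dx": -0.0004, "dy": -0.0085, "dz": 0, "wx": 0, "wy": 0, "wz": -0.1, "claw": 0}
    - {"dx": -0.0004, "dy": -0.0085, "dz": 0, "wx": 0, "wy": 0, "wz": -0.1, "claw": 0}

```text
clock: 6.5
tool_pos: [0.4803, 0.0666, 0.0707]
eef_rot: [0.044, 0.999, 0.0, -0.0]
contact_force: [2.1, 1.5, -3.5]
opening: 0.2
```

```bash
python3 - <<'E'
from h import *
s=r.get_state(); print(s["opening"]*88, np.round(s["contact_force"],1)); plan(.5259,.1328,.07,117.6)
p=np.array(s["tool_pos"])[:2]; v=p-[.5653,.0575]; print(np.linalg.norm(v),np.degrees(np.arctan2(v[1],v[0])))
E
```

```text
17.59059774558517 [ 2.1  1.5 -3.5]
pos [0.4803 0.0666 0.0707] psi 174.94 tilt [ 0.     0.001 -1.   ] -> shift [-0.0396  0.07    0.0008] ('wz', np.float64(1.0008))
0.08550451436365361 173.92018840657272
```

Call:
drive_tool:
  commands:
    - {"dx": -0.0004, "dy": -0.0085, "dz": 0, "wx": 0, "wy": 0, "wz": -0.1, "claw": 0}
    - {"dx": -0.0003, "dy": -0.007, "dz": 0, "wx": 0, "wy": 0, "wz": -0.08, "claw": 0}
    - {"dx": 0, "dy": -0.002, "dz": 0, "wx": 0, "wy": 0, "wz": -0.025, "claw": 0}
    - {"dx": 0, "dy": 0, "dz": 0, "wx": 0, "wy": 0, "wz": 0, "claw": 0}

```text
clock: 6.9
tool_pos: [0.4802, 0.0486, 0.0707]
eef_rot: [-0.055, 0.998, -0.0, -0.0]
contact_force: [1.8, -0.6, -0.5]
opening: 0.198
```

Call:
drive_tool:
  commands:
    - {"dx": 0, "dy": -0.0015, "dz": 0, "wx": 0, "wy": 0, "wz": 0, "claw": 0}
    - {"dx": 0, "dy": 0, "dz": 0, "wx": 0, "wy": 0, "wz": 0, "claw": 0}

```text
clock: 7.1
tool_pos: [0.4803, 0.048, 0.0707]
eef_rot: [-0.056, 0.998, 0.0, -0.0]
contact_force: [-1.5, 2.2, -0.8]
opening: 0.199
```

Call:
drive_tool:
  commands:
    - {"dx": 0, "dy": -0.0015, "dz": 0, "wx": 0, "wy": 0, "wz": 0, "claw": 0}
    - {"dx": 0, "dy": 0, "dz": 0, "wx": 0, "wy": 0, "wz": 0, "claw": 0}

```text
clock: 7.3
tool_pos: [0.4804, 0.0474, 0.0707]
eef_rot: [-0.057, 0.998, 0.001, -0.0]
contact_force: [-1.7, 5.1, -1.6]
opening: 0.193
```

Call:
drive_tool:
  commands:
    - {"dx": 0, "dy": -0.0015, "dz": 0, "wx": 0, "wy": 0, "wz": 0, "claw": 0}
    - {"dx": 0, "dy": 0, "dz": 0, "wx": 0, "wy": 0, "wz": 0, "claw": 0}

```text
clock: 7.5
tool_pos: [0.4804, 0.0473, 0.0707]
eef_rot: [-0.057, 0.998, 0.003, -0.0]
contact_force: [-2.4, 7.1, -3.9]
opening: 0.198
```

Call:
drive_tool:
  commands:
    - {"dx": 0, "dy": 0, "dz": 0, "wx": 0, "wy": 0, "wz": 0, "claw": 0.6}
    - {"dx": 0, "dy": 0, "dz": 0, "wx": 0, "wy": 0, "wz": 0, "claw": 0.6}
    - {"dx": 0, "dy": 0, "dz": 0, "wx": 0, "wy": 0, "wz": 0, "claw": 0.6}
    - {"dx": 0, "dy": 0.002, "dz": 0, "wx": 0, "wy": 0, "wz": 0, "claw": 0.6}
    - {"dx": 0, "dy": 0, "dz": 0, "wx": 0, "wy": 0, "wz": 0, "claw": 0.6}
    - {"dx": 0, "dy": 0, "dz": -0.045, "wx": 0, "wy": 0, "wz": 0, "claw": 0.6}
    - {"dx": 0, "dy": 0, "dz": -0.045, "wx": 0, "wy": 0, "wz": 0, "claw": 0.6}
    - {"dx": 0, "dy": 0, "dz": -0.045, "wx": 0, "wy": 0, "wz": 0, "claw": 0.6}
    - {"dx": 0, "dy": 0, "dz": -0.045, "wx": 0, "wy": 0, "wz": 0, "claw": 0.6}
    - {"dx": 0, "dy": 0, "dz": 0, "wx": 0, "wy": 0, "wz": 0, "claw": 0.6}

```text
clock: 8.5
tool_pos: [0.4835, 0.0478, 0.2558]
eef_rot: [-0.056, 0.998, 0.001, 0.005]
contact_force: [1.0, 0.6, 0.4]
opening: 0.6
```

```bash
python3 - <<'E'
from h import *
plan(.5702,-.0579,.25,186.3); print(np.round(r.get_state()["q"],2))
d=take("top"); x0,y0=400,195; hsv=cv2.cvtColor(d["bgr"],cv2.COLOR_BGR2HSV); c=hsv[y0:275,x0:475]
m=((c[...,1]>120)|(c[...,2]<80))
for b in blobs(m,4,60): print("covhole?",b[0]+[x0,y0],b[1],np.round(ray(d,b[0]+[x0,y0],.01),4))
E
```

```text
pos [0.4835 0.0478 0.2558] psi -173.6 tilt [ 0.01   0.002 -1.   ] -> shift [-0.0743 -0.1147  0.0064] ('wz', np.float64(0.0017))
[ 0.37  0.63 -0.92  1.95  0.66  0.88  0.78]
```

Call:
drive_tool:
  commands:
    - {"dx": -0.019, "dy": -0.044, "dz": 0, "wx": 0, "wy": 0, "wz": 0, "claw": 0.6}
    - {"dx": -0.019, "dy": -0.044, "dz": 0, "wx": 0, "wy": 0, "wz": 0, "claw": 0.6}
    - {"dx": -0.019, "dy": -0.044, "dz": 0, "wx": 0, "wy": 0, "wz": 0, "claw": 0.6}
    - {"dx": -0.019, "dy": -0.044, "dz": 0, "wx": 0, "wy": 0, "wz": 0, "claw": 0.6}

```text
clock: 8.95
tool_pos: [0.5757, -0.1224, 0.249]
eef_rot: [-0.056, 0.998, -0.0, -0.002]
contact_force: [0.7, 0.9, 0.3]
opening: 0.599
```

Call:
drive_tool:
  commands:
    - {"dx": 0, "dy": 0, "dz": 0, "wx": 0, "wy": 0, "wz": 0.143, "claw": 0.7}
    - {"dx": 0, "dy": 0, "dz": 0, "wx": 0, "wy": 0, "wz": 0.143, "claw": 0.7}
    - {"dx": 0, "dy": 0, "dz": 0, "wx": 0, "wy": 0, "wz": 0.143, "claw": 0.7}
    - {"dx": 0, "dy": 0, "dz": 0, "wx": 0, "wy": 0, "wz": 0.143, "claw": 0.7}
    - {"dx": 0, "dy": 0, "dz": 0, "wx": 0, "wy": 0, "wz": 0.143, "claw": 0.7}
    - {"dx": 0, "dy": 0, "dz": 0, "wx": 0, "wy": 0, "wz": 0.143, "claw": 0.7}
    - {"dx": 0, "dy": 0, "dz": 0, "wx": 0, "wy": 0, "wz": 0.143, "claw": 0.7}
    - {"dx": 0, "dy": 0, "dz": 0, "wx": 0, "wy": 0, "wz": 0.143, "claw": 0.7}
    - {"dx": 0, "dy": 0, "dz": 0, "wx": 0, "wy": 0, "wz": 0.143, "claw": 0.7}
    - {"dx": 0, "dy": 0, "dz": 0, "wx": 0, "wy": 0, "wz": 0.143, "claw": 0.7}
    - {"dx": 0, "dy": 0, "dz": 0, "wx": 0, "wy": 0, "wz": 0.143, "claw": 0.7}
    - {"dx": 0, "dy": 0, "dz": 0, "wx": 0, "wy": 0, "wz": 0, "claw": 0.7}

```text
clock: 10.15
tool_pos: [0.5751, -0.1202, 0.2493]
eef_rot: [0.667, 0.745, -0.001, -0.001]
contact_force: [-0.4, -0.3, 0.7]
opening: 0.696
```

```bash
python3 - <<'E'
from h import *
plan(.5702,-.0579,.25,96.3); print(np.round(r.get_state()["q"],2))
d=take("wrist"); t=take("top"); cv2.imwrite("pics/m1.png",np.hstack([d["bgr"],t["bgr"][130:,330:560][:, :]] if 0 else [cv2.resize(d["bgr"],(400,300)),cv2.resize(t["bgr"],(400,300))]))
cv2.imwrite("w3.png",d["bgr"]);np.savez("w3.npz",**{k:d[k] for k in("fx","fy","cx","cy","c2w")})
for f in[(52,39),(52,-39),(-52,39),(-52,-39)]:
    a=np.radians(6.3);c,s=np.cos(a),np.sin(a); x,y=np.array(f)/1000
    print(f,proj(d,[.5702+c*x-s*y,-.0579+s*x+c*y,.03]).round(1))
E
```

```text
pos [ 0.5751 -0.1202  0.2493] psi 96.29 tilt [-0.003 -0.001 -1.   ] -> shift [ 0.0625  0.002  -0.0008] ('wz', np.float64(-0.0003))
[ 0.4   0.67 -0.48  1.67  0.38  0.9  -0.12]
(52, 39) [335.9  81.8]
(52, -39) [332.7 163.8]
(-52, 39) [226.9  81.9]
(-52, -39) [229.9 163.9]
```

View pics/m1.png

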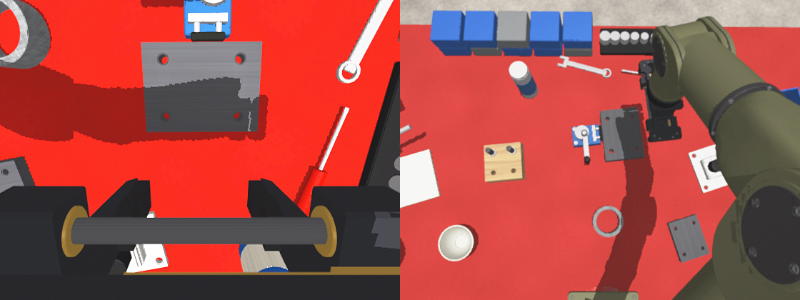

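Left (wrist): plate with its four holes, in full-resolution pixels near (231,82), (333,82), (232,162), (333,162), and the shoe retracted at (292,52). Right (top): the lever now points straight along −x. The cover sits partly behind the arm at (712,165). The top pair of holes is closer together than predicted, so I'll measure that properly.

```bash
python3 - <<'E'
from h import *
z=np.load("w3.npz"); d={k:z[k] for k in z}; im=cv2.imread("w3.png"); g=cv2.cvtColor(im,cv2.COLOR_BGR2HSV)
pts=[]
for (u,v) in [(333,83),(333,162),(231,83),(232,162)]:
    c=g[v-11:v+12,u-11:u+12]; sat=c[...,1].astype(int); val=c[...,2].astype(int)
    print((u,v)); print(val[::3,::2]) if u==333 and v==83 else None
    m=(sat>110)|(val<np.median(val)*.6)
    b=max(blobs(m,8,250),key=lambda b:b[1]); p=b[0]+[u-11,v-11]; pts.append(ray(d,p,.03)); print(p,b[1],b[2],pts[-1].round(4))
pts=np.array(pts); print(pts.mean(0), [np.linalg.norm(pts[i]-pts[j]).round(4) for i,j in[(0,1),(2,3),(0,2),(1,3)]])
v=pts[0]-pts[2]+pts[1]-pts[3]; print(np.degrees(np.arctan2(v[1],v[0])))
E
```

```text
(333, 83)
[[154 153 153 154 154 154 155 147 149 151 150 146]
 [150 150 150 150 146 116 107  99 104 119 116 146]
 [148 149 148 150 115 138  87  70  67  66 119 136]
 [146 146 146 132 250 253 254 239  69  67  91 117]
 [145 145 147 136 218 253 251 255  67  65 110 131]
 [148 147 147 151 118 220 255 240  77 113 126 149]
 [151 151 152 153 154 150 136 131 135 155 153 153]
 [152 153 153 154 154 153 153 153 154 154 152 153]]
[335.6  81.9] 129 [8, 4, 12, 13] [ 0.6173 -0.0135]
(333, 162)
[331.  161.3] 49 [6, 6, 7, 9] [ 0.6241 -0.0886]
(231, 83)
[227.9  82.7] 128 [2, 5, 13, 13] [ 0.5152 -0.0255]
(232, 162)
[233.2 162.2] 53 [9, 7, 8, 9] [ 0.526  -0.1003]
[ 0.57064302 -0.0569834 ] [np.float64(0.0754), np.float64(0.0757), np.float64(0.1028), np.float64(0.0988)]
6.738110280266886
```

The plate pose holds: the two upper holes land within 1 px of the prediction. The two lower readings caught only part of each hole. I'll use centre (0.5702, −0.0578), yaw 6.4°. Next, a close look at the cover.

Call:
drive_tool:
  commands:
    - {"dx": -0.0366, "dy": -0.0171, "dz": 0, "wx": 0, "wy": 0, "wz": 0, "claw": 0.8}
    - {"dx": -0.0366, "dy": -0.0171, "dz": 0, "wx": 0, "wy": 0, "wz": 0, "claw": 0.8}
    - {"dx": -0.0366, "dy": -0.0171, "dz": 0, "wx": 0, "wy": 0, "wz": 0, "claw": 0.8}
    - {"dx": -0.0366, "dy": -0.0171, "dz": 0, "wx": 0, "wy": 0, "wz": 0, "claw": 0.8}
    - {"dx": -0.0366, "dy": -0.0171, "dz": 0, "wx": 0, "wy": 0, "wz": 0, "claw": 0.8}
    - {"dx": -0.0366, "dy": -0.0171, "dz": 0, "wx": 0, "wy": 0, "wz": 0, "claw": 0.8}
    - {"dx": -0.0366, "dy": -0.0171, "dz": 0, "wx": 0, "wy": 0, "wz": 0, "claw": 0.8}
    - {"dx": 0, "dy": 0, "dz": 0, "wx": 0, "wy": 0, "wz": -0.103, "claw": 0.8}
    - {"dx": 0, "dy": 0, "dz": 0, "wx": 0, "wy": 0, "wz": -0.103, "claw": 0.8}
    - {"dx": 0, "dy": 0, "dz": 0, "wx": 0, "wy": 0, "wz": 0, "claw": 0.8}

```text
clock: 11.25
tool_pos: [0.4845, -0.3882, 0.2499]
eef_rot: [0.586, 0.81, 0.0, -0.001]
contact_force: [-0.5, 0.1, 0.4]
opening: 0.804
```

```bash
python3 - <<'E'
from h import *
plan(.467,-.335,.053,108.1); print(np.round(r.get_state()["q"],2))
d=take("wrist"); im=d["bgr"].copy()
a=np.radians(18.1);c,s=np.cos(a),np.sin(a); g=cv2.cvtColor(im,cv2.COLOR_BGR2HSV); P=[]
for f in[(52,39),(52,-39),(-52,39),(-52,-39)]:
    x,y=np.array(f)/1000; p=proj(d,[.467+c*x-s*y,-.3355+s*x+c*y,.01]); u,v=p.round().astype(int); print(f,p.round(1))
    k=g[v-20:v+21,u-20:u+21]; m=(k[...,1]>110)|(k[...,2]<90)
    bb=blobs(m,20,350); print([(b[0]+[u-20,v-20],b[1],b[2],ray(d,b[0]+[u-20,v-20],.01).round(4)) for b in bb])
cv2.imwrite("pics/w4.png",im); print("cap",proj(d,[.467,-.3355,.064]))
E
```

```text
pos [ 0.4845 -0.3882  0.2499] psi 108.2 tilt [-0.001  0.001 -1.   ] -> shift [0.0558 0.     0.197 ] ('wz', np.float64(0.0018))
[ 0.91  0.73 -0.57  1.57  0.44  0.98  0.52]
(52, 39) [329.6  92. ]
[(array([328.4,  94.5]), 111, [13, 17, 12, 12], array([ 0.504 , -0.2849]))]
(52, -39) [326.7 168.6]
[(array([325.5, 169.6]), 86, [14, 16, 10, 10], array([ 0.5276, -0.3578]))]
(-52, 39) [227.4  91.8]
[(array([228.2,  94.4]), 108, [16, 17, 11, 12], array([ 0.4069, -0.3167]))]
(-52, -39) [230.  168.4]
[(array([230.7, 169.4]), 87, [16, 17, 11, 10], array([ 0.4307, -0.3895]))]
cap [278.47081938 132.96860158]
```

View pics/w4.png

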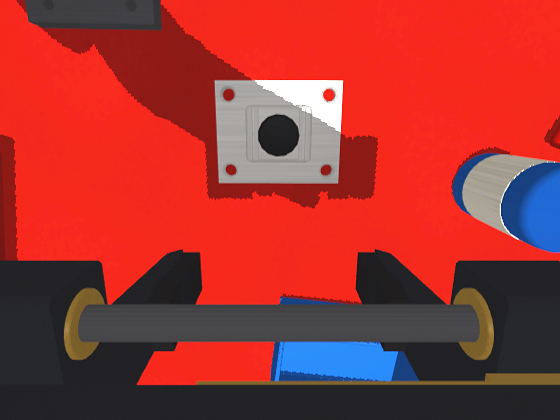

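The cover sits at (0.467, −0.337), yaw 18.1°; the view shows four holes and the cap at (278,135). Both views agree within 2 mm. Going down onto the cap.

Call:
drive_tool:
  commands:
    - {"dx": 0.027, "dy": 0, "dz": 0.02, "wx": 0, "wy": 0, "wz": 0, "claw": 0.8}
    - {"dx": 0.0273, "dy": -0.0005, "dz": 0.02, "wx": 0, "wy": 0, "wz": 0, "claw": 0.8}
    - {"dx": 0, "dy": 0, "dz": 0.045, "wx": 0, "wy": 0, "wz": 0, "claw": 0.8}
    - {"dx": 0, "dy": 0, "dz": 0.045, "wx": 0, "wy": 0, "wz": 0, "claw": 0.8}
    - {"dx": 0, "dy": 0, "dz": 0.045, "wx": 0, "wy": 0, "wz": 0, "claw": 0.8}
    - {"dx": 0, "dy": 0, "dz": 0.021, "wx": 0, "wy": 0, "wz": 0, "claw": 0.8}
    - {"dx": 0, "dy": 0, "dz": 0, "wx": 0, "wy": 0, "wz": 0, "claw": 0}
    - {"dx": 0, "dy": 0, "dz": 0, "wx": 0, "wy": 0, "wz": 0, "claw": 0}
    - {"dx": 0, "dy": 0, "dz": 0, "wx": 0, "wy": 0, "wz": 0, "claw": 0}
    - {"dx": 0, "dy": 0, "dz": 0, "wx": 0, "wy": 0, "wz": 0, "claw": 0}
    - {"dx": 0, "dy": 0, "dz": 0, "wx": 0, "wy": 0, "wz": 0, "claw": 0}
    - {"dx": 0, "dy": 0, "dz": 0, "wx": 0, "wy": 0, "wz": 0, "claw": 0}
  grip_force: 35

```text
clock: 12.5
tool_pos: [0.4679, -0.3373, 0.0562]
eef_rot: [0.587, 0.809, -0.001, 0.001]
contact_force: [-2.6, -0.2, 6.9]
opening: 0.425
```

Call:
drive_tool:
  commands:
    - {"dx": 0, "dy": 0, "dz": 0, "wx": 0, "wy": 0, "wz": 0, "claw": 0}
    - {"dx": 0, "dy": 0, "dz": 0, "wx": 0, "wy": 0, "wz": 0, "claw": 0}

```text
clock: 12.7
tool_pos: [0.4679, -0.3373, 0.0562]
eef_rot: [0.587, 0.809, -0.001, 0.001]
contact_force: [-1.3, -0.5, 6.6]
opening: 0.422
```

```bash
python3 - <<'E'
from h import *
s=r.get_state();print(s["opening"]*88,np.round(s["contact_force"],1)); plan(.5702,-.0578,.15,96.4)
E
```

```text
37.13496053029201 [-1.3 -0.5  6.6]
pos [ 0.4679 -0.3373  0.0562] psi 108.07 tilt [ 0.001 -0.002 -1.   ] -> shift [ 0.2338  0.184  -0.0942] ('wz', np.float64(0.2036))
```

Call:
drive_tool:
  commands:
    - {"dx": 0, "dy": 0, "dz": -0.031, "wx": 0, "wy": 0, "wz": 0, "claw": 0}
    - {"dx": 0, "dy": 0, "dz": -0.031, "wx": 0, "wy": 0, "wz": 0, "claw": 0}
    - {"dx": 0, "dy": 0, "dz": -0.032, "wx": 0, "wy": 0, "wz": 0, "claw": 0}
    - {"dx": 0.0167, "dy": 0.0131, "dz": 0, "wx": 0, "wy": 0, "wz": 0, "claw": 0}
    - {"dx": 0.0334, "dy": 0.0263, "dz": 0, "wx": 0, "wy": 0, "wz": 0, "claw": 0}
    - {"dx": 0.0334, "dy": 0.0263, "dz": 0, "wx": 0, "wy": 0, "wz": 0, "claw": 0}
    - {"dx": 0.0334, "dy": 0.0263, "dz": 0, "wx": 0, "wy": 0, "wz": 0, "claw": 0}
    - {"dx": 0.0334, "dy": 0.0263, "dz": 0, "wx": 0, "wy": 0, "wz": 0, "claw": 0}
    - {"dx": 0.0334, "dy": 0.0263, "dz": 0, "wx": 0, "wy": 0, "wz": 0, "claw": 0}
    - {"dx": 0.0334, "dy": 0.0263, "dz": 0, "wx": 0, "wy": 0, "wz": 0, "claw": 0}
    - {"dx": 0.0167, "dy": 0.0131, "dz": 0, "wx": 0, "wy": 0, "wz": 0, "claw": 0}
    - {"dx": 0, "dy": 0, "dz": 0, "wx": 0, "wy": 0, "wz": 0.1, "claw": 0}

```text
clock: 13.9
tool_pos: [0.5713, -0.0507, 0.149]
eef_rot: [0.625, 0.781, 0.003, -0.001]
contact_force: [-0.0, 0.4, -5.4]
opening: 0.421
```

Call:
drive_tool:
  commands:
    - {"dx": 0, "dy": 0, "dz": 0, "wx": 0, "wy": 0, "wz": 0.1, "claw": 0}
    - {"dx": 0, "dy": 0, "dz": 0, "wx": 0, "wy": 0, "wz": 0, "claw": 0}
    - {"dx": 0, "dy": 0, "dz": 0, "wx": 0, "wy": 0, "wz": 0, "claw": 0}

```text
clock: 14.2
tool_pos: [0.5696, -0.0572, 0.1486]
eef_rot: [0.664, 0.748, -0.0, -0.0]
contact_force: [-0.7, 0.2, -6.0]
opening: 0.421
```

```bash
python3 - <<'E'
from h import *
s=r.get_state();print(s["opening"]*88,np.round(s["contact_force"],1)); plan(.5702,-.0578,.09,96.4)
d=take("wrist"); cv2.imwrite("pics/w5.png",d["bgr"])
E
```

```text
37.02818436598734 [-0.7  0.2 -6. ]
pos [ 0.5696 -0.0572  0.1486] psi 96.77 tilt [-0.001 -0.    -1.   ] -> shift [-0.0006  0.0005  0.0586] ('wz', np.float64(0.0065))
```

View pics/w5.png

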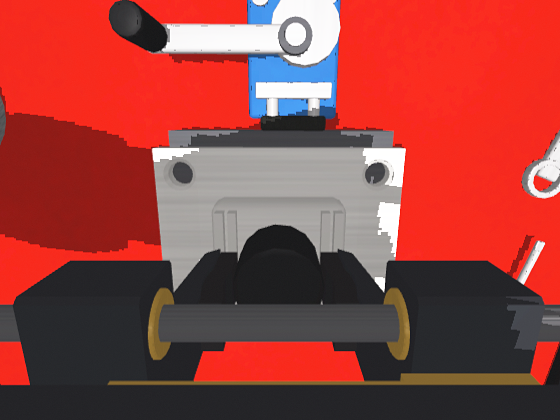

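Wrist view: the cover hangs level over the plate, holes at (181,173) and (376,173), both edges parallel. The shoe at (293,123) is retracted and the lever fully open.

```bash
python3 - <<'E'
from h import *
d=take("wrist"); g=cv2.cvtColor(d["bgr"],cv2.COLOR_BGR2HSV); P=[]
for u,v in[(181,173),(376,173)]:
    k=g[v-18:v+19,u-18:u+19,2]; b=max(blobs(k<110,60,600),key=lambda b:b[1]); p=b[0]+[u-18,v-18]; P.append(ray(d,p,.1024)); print(p,b[1],b[2],P[-1].round(4))
P=np.array(P); v=P[1]-P[0]; a=np.arctan2(v[1],v[0]); print("len",np.linalg.norm(v),"yaw",np.degrees(a))
print("centre", P.mean(0)-R.from_euler('z',a).as_matrix()[:2,:2]@[0,.039], pose()[0])
E
```

```text
[182.3 172.4] 334 [10, 7, 20, 22] [ 0.5151 -0.0235]
[375.  172.4] 307 [7, 8, 20, 21] [ 0.6144 -0.0118]
len 0.10007588595418097 yaw 6.728996510446715
centre [ 0.56931959 -0.05636957] [ 0.56984538 -0.05729072  0.14866595]
```

Call:
drive_tool:
  commands:
    - {"dx": -0.0007, "dy": 0.0004, "dz": 0.02, "wx": 0, "wy": 0, "wz": 0.005, "claw": 0}
    - {"dx": 0, "dy": 0, "dz": 0.02, "wx": 0, "wy": 0, "wz": 0, "claw": 0}
    - {"dx": 0, "dy": 0, "dz": 0.012, "wx": 0, "wy": 0, "wz": 0, "claw": 0}
    - {"dx": 0, "dy": 0, "dz": 0.006, "wx": 0, "wy": 0, "wz": 0, "claw": 0}
    - {"dx": 0, "dy": 0, "dz": 0, "wx": 0, "wy": 0, "wz": 0, "claw": 0}
    - {"dx": 0, "dy": 0, "dz": 0.002, "wx": 0, "wy": 0, "wz": 0, "claw": 0}
    - {"dx": 0, "dy": 0, "dz": 0, "wx": 0, "wy": 0, "wz": 0, "claw": 0}

```text
clock: 15.0
tool_pos: [0.571, -0.0576, 0.0893]
eef_rot: [0.667, 0.745, 0.0, 0.0]
contact_force: [0.4, -0.7, -5.6]
opening: 0.421
```

Call:
drive_tool:
  commands:
    - {"dx": 0, "dy": 0, "dz": 0.002, "wx": 0, "wy": 0, "wz": 0, "claw": 0}
    - {"dx": 0, "dy": 0, "dz": 0, "wx": 0, "wy": 0, "wz": 0, "claw": 0}

```text
clock: 15.2
tool_pos: [0.5707, -0.0577, 0.0869]
eef_rot: [0.667, 0.745, 0.0, 0.0]
contact_force: [-0.6, -0.4, -6.0]
opening: 0.42
```

```bash
python3 - <<'E'
from h import *
s=r.get_state();print(s["opening"]*88,np.round(s["contact_force"],1)); plan(.5703,-.0580,.0862,96.4)
E
```

```text
36.917034979178474 [-0.6 -0.4 -6. ]
pos [ 0.5707 -0.0577  0.0869] psi 96.36 tilt [ 0. -0. -1.] -> shift [-0.0002 -0.0004  0.0007] ('wz', np.float64(-0.0007))
```

Call:
drive_tool:
  commands:
    - {"dx": 0, "dy": 0, "dz": 0.0015, "wx": 0, "wy": 0, "wz": 0, "claw": 0}
    - {"dx": 0, "dy": 0, "dz": 0, "wx": 0, "wy": 0, "wz": 0, "claw": 0}

```text
clock: 15.4
tool_pos: [0.5709, -0.0576, 0.0862]
eef_rot: [0.667, 0.745, 0.0, 0.0]
contact_force: [-1.8, -0.1, 4.2]
opening: 0.423
```

Call:
drive_tool:
  commands:
    - {"dx": 0, "dy": 0, "dz": 0.001, "wx": 0, "wy": 0, "wz": 0, "claw": 0}
    - {"dx": 0, "dy": 0, "dz": 0, "wx": 0, "wy": 0, "wz": 0, "claw": 0}

```text
clock: 15.6
tool_pos: [0.5708, -0.0577, 0.0862]
eef_rot: [0.667, 0.745, 0.0, 0.001]
contact_force: [-3.3, 0.6, 12.0]
opening: 0.422
```

Call:
drive_tool:
  commands:
    - {"dx": 0, "dy": 0, "dz": -0.001, "wx": 0, "wy": 0, "wz": 0, "claw": 0.75}
    - {"dx": 0, "dy": 0, "dz": 0, "wx": 0, "wy": 0, "wz": 0, "claw": 0.75}
    - {"dx": 0, "dy": 0, "dz": 0, "wx": 0, "wy": 0, "wz": 0, "claw": 0.75}
    - {"dx": 0, "dy": 0, "dz": 0, "wx": 0, "wy": 0, "wz": 0, "claw": 0.75}
    - {"dx": 0, "dy": 0, "dz": -0.02, "wx": 0, "wy": 0, "wz": 0, "claw": 0.75}
    - {"dx": 0, "dy": 0, "dz": -0.048, "wx": 0, "wy": 0, "wz": 0, "claw": 0.75}
    - {"dx": 0, "dy": 0, "dz": -0.048, "wx": 0, "wy": 0, "wz": 0, "claw": 0.75}
    - {"dx": 0, "dy": 0, "dz": -0.048, "wx": 0, "wy": 0, "wz": 0, "claw": 0.75}
    - {"dx": -0.035, "dy": 0, "dz": 0, "wx": 0, "wy": 0, "wz": 0, "claw": 0.75}
    - {"dx": -0.035, "dy": 0, "dz": 0, "wx": 0, "wy": 0, "wz": 0, "claw": 0.75}
    - {"dx": 0, "dy": 0, "dz": 0, "wx": 0, "wy": 0, "wz": 0, "claw": 0.75}

```text
clock: 16.7
tool_pos: [0.5781, -0.1344, 0.249]
eef_rot: [0.67, 0.742, -0.002, 0.002]
contact_force: [-0.4, -0.4, -0.3]
opening: 0.75
```

```bash
python3 - <<'E'
from h import *
d=take("wrist"); im=d["bgr"]; g=cv2.cvtColor(im,cv2.COLOR_BGR2HSV); print(pose()[0])
a=np.radians(6.4);c,s=np.cos(a),np.sin(a); q=[]
for f in[(52,39),(52,-39),(-52,39),(-52,-39)]:
    x,y=np.array(f)/1000; p=proj(d,[.5702+c*x-s*y,-.0578+s*x+c*y,.04]); u,v=p.round().astype(int); print(f,p.round(1))
    k=g[v-14:v+15,u-14:u+15]; m=(k[...,1]>110)|(k[...,2]<110)
    for b in blobs(m,25,400): print("   ",b[0]+[u-14,v-14],b[1],b[2],ray(d,b[0]+[u-14,v-14],.04).round(4))
cv2.imwrite("pics/w6.png",cv2.resize(im[20:260,160:410],None,fx=2.4,fy=2.4,interpolation=cv2.INTER_CUBIC))
E
```

```text
[ 0.5779626  -0.13074909  0.24881653]
(52, 39) [335.3  62.1]
    [334.5  62.9] 126 [8, 9, 12, 13] [ 0.6169 -0.014 ]
(52, -39) [332.6 148.8]
    [340.4 156.9] 63 [0, 2, 29, 27] [ 0.6349 -0.0978]
    [331.9 147.8] 118 [7, 7, 12, 13] [ 0.6254 -0.0899]
(-52, 39) [221.4  63.3]
    [222.8  63.9] 127 [10, 9, 13, 13] [ 0.5155 -0.0252]
(-52, -39) [225.6 149.8]
    [218.9 158.5] 60 [0, 4, 29, 25] [ 0.5169 -0.1114]
    [226.8 148.6] 112 [9, 7, 12, 12] [ 0.524 -0.101]
```

View pics/w6.png

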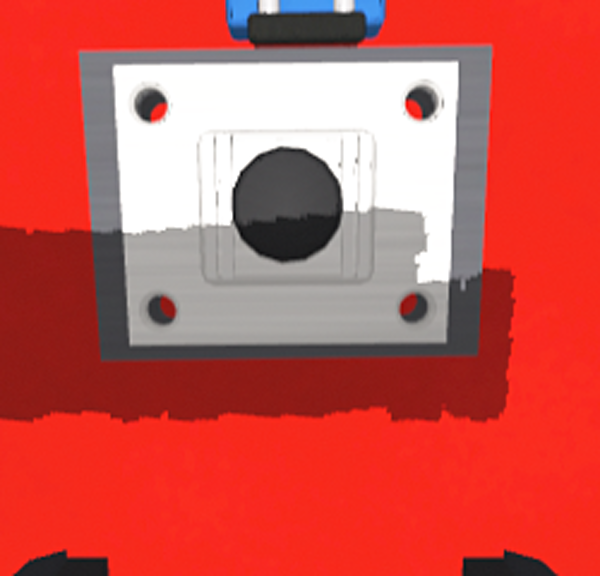

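The cover is down flat and square, with red table visible through all four holes ((150,104), (422,102), (162,309), (414,307) in the crop). Measured centre (0.5705, −0.0575), yaw 6.3°, within 0.5 mm of the plate. On to the pins.

Call:
drive_tool:
  commands:
    - {"dx": 0.043, "dy": 0.0036, "dz": 0, "wx": 0, "wy": 0, "wz": 0, "claw": 0.55}
    - {"dx": 0.043, "dy": 0.0036, "dz": 0, "wx": 0, "wy": 0, "wz": 0, "claw": 0.55}
    - {"dx": 0.043, "dy": 0.0036, "dz": 0, "wx": 0, "wy": 0, "wz": 0, "claw": 0.55}
    - {"dx": 0.043, "dy": 0.0036, "dz": 0, "wx": 0, "wy": 0, "wz": 0, "claw": 0.55}
    - {"dx": 0.043, "dy": 0.0036, "dz": 0, "wx": 0, "wy": 0, "wz": 0, "claw": 0.55}
    - {"dx": 0.043, "dy": 0.0036, "dz": 0, "wx": 0, "wy": 0, "wz": 0, "claw": 0.55}
    - {"dx": 0.043, "dy": 0.0036, "dz": 0, "wx": 0, "wy": 0, "wz": 0, "claw": 0.55}
    - {"dx": 0.043, "dy": 0.0036, "dz": 0, "wx": 0, "wy": 0, "wz": 0, "claw": 0.55}
    - {"dx": 0.043, "dy": 0.0036, "dz": 0, "wx": 0, "wy": 0, "wz": 0, "claw": 0.55}
    - {"dx": 0.043, "dy": 0.0036, "dz": 0, "wx": 0, "wy": 0, "wz": 0, "claw": 0.55}

```text
clock: 17.75
tool_pos: [0.5649, 0.3072, 0.2489]
eef_rot: [0.666, 0.746, -0.0, -0.001]
contact_force: [0.3, -0.2, -0.4]
opening: 0.552
```

Call:
drive_tool:
  commands:
    - {"dx": 0, "dy": 0, "dz": 0, "wx": 0, "wy": 0, "wz": -0.143, "claw": 0.55}
    - {"dx": 0, "dy": 0, "dz": 0, "wx": 0, "wy": 0, "wz": -0.143, "claw": 0.55}
    - {"dx": 0, "dy": 0, "dz": 0, "wx": 0, "wy": 0, "wz": -0.143, "claw": 0.55}
    - {"dx": 0, "dy": 0, "dz": 0, "wx": 0, "wy": 0, "wz": -0.143, "claw": 0.55}
    - {"dx": 0, "dy": 0, "dz": 0, "wx": 0, "wy": 0, "wz": -0.143, "claw": 0.55}
    - {"dx": 0, "dy": 0, "dz": 0, "wx": 0, "wy": 0, "wz": -0.143, "claw": 0.55}
    - {"dx": 0, "dy": 0, "dz": 0, "wx": 0, "wy": 0, "wz": -0.143, "claw": 0.55}
    - {"dx": 0, "dy": 0, "dz": 0, "wx": 0, "wy": 0, "wz": -0.143, "claw": 0.55}
    - {"dx": 0, "dy": 0, "dz": 0, "wx": 0, "wy": 0, "wz": -0.143, "claw": 0.55}
    - {"dx": 0, "dy": 0, "dz": 0, "wx": 0, "wy": 0, "wz": -0.143, "claw": 0.55}
    - {"dx": 0, "dy": 0, "dz": 0, "wx": 0, "wy": 0, "wz": -0.143, "claw": 0.55}
    - {"dx": 0, "dy": 0, "dz": 0, "wx": 0, "wy": 0, "wz": 0, "claw": 0.55}

```text
clock: 18.95
tool_pos: [0.5654, 0.305, 0.2487]
eef_rot: [-0.058, 0.998, 0.0, -0.001]
contact_force: [0.4, 1.1, -0.1]
opening: 0.555
```

```bash
python3 - <<'E'
from h import *
plan(.511,.2685,.066,186.4); print(np.round(r.get_state()["q"],2))
d=take("wrist"); im=d["bgr"]; cv2.imwrite("pics/w7.png",im)
print(proj(d,[.5065,.329,.091]),proj(d,[.511,.2685,.091]),proj(d,[.5065,.329,.049]))
E
```

```text
pos [0.5654 0.305  0.2487] psi -173.39 tilt [-0.002  0.001 -1.   ] -> shift [ 0.058  -0.0302  0.1827] ('wz', np.float64(0.0036))
[-0.15  0.82 -0.83  1.49  0.64  1.12  0.58]
[315.26951887 133.7474585 ] [241.03337006 130.63384225] [310.60876601 132.11363505]
```

View pics/w7.png

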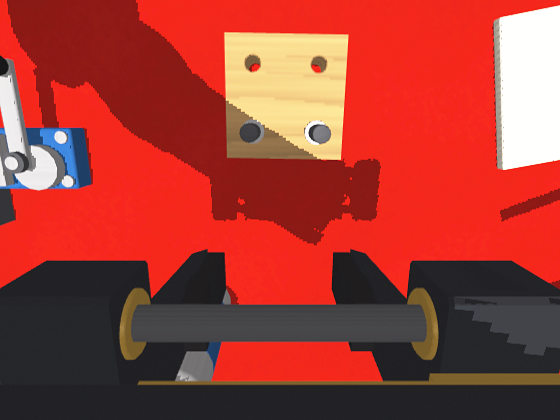

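The wrist view shows exactly two pins, handle tops near (250,132) and (321,134), and two empty rack holes.

```bash
python3 - <<'E'
from h import *
d=take("wrist"); g=cv2.cvtColor(d["bgr"],cv2.COLOR_BGR2HSV)
k=g[110:155,230:345]; m=(k[...,1]<90)&(k[...,2]<130)
for b in blobs(m,40,2000): print(b[0]+[230,110],b[1],[b[2][0]+230,b[2][1]+110]+b[2][2:])
for p in[(249.5,132.5),(321,133.5)]: print([ray(d,p,z).round(4) for z in(.091,.07,.049)])
h=[ray(d,p,.045).round(4) for p in[(252.5,64),(319,65)]]; print("empty holes",h)
t=take("top")
for p in[(125,210),(155,208)]: print("top",ray(t,p,.091).round(4))
k=t["bgr"][195:265,110:180]; cv2.imwrite("pics/c2.png",np.hstack([cv2.resize(k,(400,400),interpolation=cv2.INTER_CUBIC),cv2.resize(d["bgr"][105:160,225:350],(800,352),interpolation=cv2.INTER_CUBIC)[:,:400].repeat(1,0) if 0 else cv2.resize(d["bgr"][100:165,230:345],(400,400),interpolation=cv2.INTER_CUBIC)]))
E
```

```text
[249.7 131.8] 353 [239, 122, 22, 21]
[319.5 133.3] 221 [308, 124, 23, 19]
[array([0.5117, 0.2756]), array([0.5126, 0.274 ]), array([0.5135, 0.2724])]
[array([0.506 , 0.3338]), array([0.5065, 0.3364]), array([0.5069, 0.339 ])]
empty holes [array([0.4534, 0.2694]), array([0.4475, 0.3291])]
top [0.5059 0.3287]
top [0.5102 0.2675]
```

View pics/c2.png

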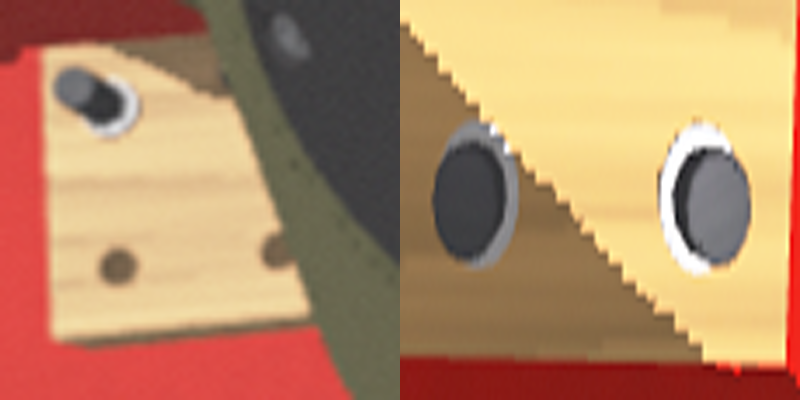

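Both views agree once the handle ends are read properly. Pin B is at (0.512, 0.2755) and pin A at (0.506, 0.334), and the empty rack holes predict those places within 1 mm. Gripping pin B.

Call:
drive_tool:
  commands:
    - {"dx": 0.0282, "dy": -0.0116, "dz": 0, "wx": 0, "wy": 0, "wz": 0.003, "claw": 0.42}
    - {"dx": 0.0282, "dy": -0.0116, "dz": 0, "wx": 0, "wy": 0, "wz": 0, "claw": 0.42}
    - {"dx": 0, "dy": 0, "dz": 0.045, "wx": 0, "wy": 0, "wz": 0, "claw": 0.42}
    - {"dx": 0, "dy": 0, "dz": 0.045, "wx": 0, "wy": 0, "wz": 0, "claw": 0.42}
    - {"dx": 0, "dy": 0, "dz": 0.045, "wx": 0, "wy": 0, "wz": 0, "claw": 0.42}
    - {"dx": 0, "dy": 0, "dz": 0.035, "wx": 0, "wy": 0, "wz": 0, "claw": 0.42}
    - {"dx": 0, "dy": 0, "dz": 0.0125, "wx": 0, "wy": 0, "wz": 0, "claw": 0.42}
    - {"dx": 0, "dy": 0, "dz": 0, "wx": 0, "wy": 0, "wz": 0, "claw": 0}
    - {"dx": 0, "dy": 0, "dz": 0, "wx": 0, "wy": 0, "wz": 0, "claw": 0}
    - {"dx": 0, "dy": 0, "dz": 0, "wx": 0, "wy": 0, "wz": 0, "claw": 0}
    - {"dx": 0, "dy": 0, "dz": 0, "wx": 0, "wy": 0, "wz": 0, "claw": 0}
    - {"dx": 0, "dy": 0, "dz": 0, "wx": 0, "wy": 0, "wz": 0, "claw": 0}
  grip_force: 25

```text
clock: 20.3
tool_pos: [0.514, 0.2757, 0.0686]
eef_rot: [-0.055, 0.998, 0.001, 0.001]
contact_force: [-0.2, -0.1, 7.1]
opening: 0.174
```

```bash
python3 - <<'E'
from h import *
s=r.get_state();print(s["opening"]*88,np.round(s["contact_force"],1)); plan(.5229,-.1024,.17,186.4)
E
```

```text
15.31947959749536 [-0.2 -0.1  7.1]
pos [0.514  0.2757 0.0686] psi -173.71 tilt [ 0.003  0.002 -1.   ] -> shift [ 0.0323 -0.3766 -0.1022] ('wz', np.float64(-0.0019))
```

Call:
drive_tool:
  commands:
    - {"dx": 0, "dy": 0, "dz": -0.03, "wx": 0, "wy": 0, "wz": 0, "claw": 0}
    - {"dx": 0, "dy": 0, "dz": -0.036, "wx": 0, "wy": 0, "wz": 0, "claw": 0}
    - {"dx": 0, "dy": 0, "dz": -0.036, "wx": 0, "wy": 0, "wz": 0, "claw": 0}
    - {"dx": 0.0036, "dy": -0.0418, "dz": 0, "wx": 0, "wy": 0, "wz": 0, "claw": 0}
    - {"dx": 0.0036, "dy": -0.0418, "dz": 0, "wx": 0, "wy": 0, "wz": 0, "claw": 0}
    - {"dx": 0.0036, "dy": -0.0418, "dz": 0, "wx": 0, "wy": 0, "wz": 0, "claw": 0}
    - {"dx": 0.0036, "dy": -0.0418, "dz": 0, "wx": 0, "wy": 0, "wz": 0, "claw": 0}
    - {"dx": 0.0036, "dy": -0.0418, "dz": 0, "wx": 0, "wy": 0, "wz": 0, "claw": 0}
    - {"dx": 0.0036, "dy": -0.0418, "dz": 0, "wx": 0, "wy": 0, "wz": 0, "claw": 0}
    - {"dx": 0.0036, "dy": -0.0418, "dz": 0, "wx": 0, "wy": 0, "wz": 0, "claw": 0}
    - {"dx": 0.0036, "dy": -0.0418, "dz": 0, "wx": 0, "wy": 0, "wz": 0, "claw": 0}
    - {"dx": 0.0036, "dy": -0.0418, "dz": 0, "wx": 0, "wy": 0, "wz": 0, "claw": 0}

```text
clock: 21.5
tool_pos: [0.522, -0.1047, 0.1693]
eef_rot: [-0.055, 0.998, -0.0, 0.0]
contact_force: [1.0, -0.1, -0.7]
opening: 0.171
```

Call:
drive_tool:
  commands:
    - {"dx": 0, "dy": 0, "dz": 0.02, "wx": 0, "wy": 0, "wz": 0, "claw": 0}
    - {"dx": 0, "dy": 0, "dz": 0, "wx": 0, "wy": 0, "wz": 0, "claw": 0}

```text
clock: 21.7
tool_pos: [0.5207, -0.1048, 0.1475]
eef_rot: [-0.053, 0.999, -0.0, -0.002]
contact_force: [-0.0, 0.1, -0.6]
opening: 0.173
```

```bash
python3 - <<'E'
from h import *
s=r.get_state();print(s["opening"]*88,np.round(s["contact_force"],1),np.round(s["q"],2)); plan(.5229,-.1024,.0636,186.4)
d=take("wrist"); t=take("scene")
a=cv2.resize(d["bgr"],(400,300)); b=cv2.resize(t["bgr"][170:320,190:390],(400,300),interpolation=cv2.INTER_CUBIC); cv2.imwrite("pics/m2.png",np.hstack([a,b]))
E
```

```text
15.256403394788745 [-0.   0.1 -0.6] [ 0.56  0.83 -0.78  1.92  0.85  0.76  0.96]
pos [ 0.5207 -0.1048  0.1475] psi -173.89 tilt [-0.003 -0.001 -1.   ] -> shift [-0.0027  0.0022  0.0839] ('wz', np.float64(-0.0051))
```

View pics/m2.png

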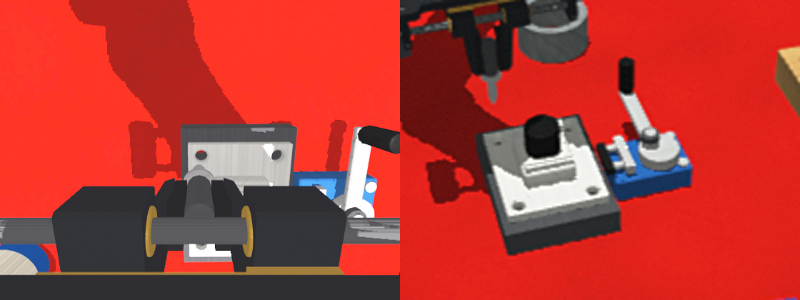

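Left: pin in the jaws with plate hole 3 just ahead at about (283,216) full-res. Right (scene): the pin hangs vertical, nose towards the near-left hole, and the cover sits flat.

```bash
python3 - <<'E'
from h import *
d=take("wrist"); p,M,a=pose(); g=cv2.cvtColor(d["bgr"],cv2.COLOR_BGR2HSV)
for nm,h in(("nose",-.0596),("collar front",-.0216),):
    for ox in(-.004,-.002,0,.002,.004): print(nm,ox,proj(d,p+M@np.array([ox,0,-h])).round(1))
print("hole3",proj(d,[.5229,-.1024,.04]))
print(g[205:250:2,268:296:2,2])
E
```

```text
nose -0.004 [278.8 244.6]
nose -0.002 [278.8 241.4]
nose 0 [278.8 238.2]
nose 0.002 [278.8 234.9]
nose 0.004 [278.8 231.7]
collar front -0.004 [278.9 271.7]
collar front -0.002 [278.9 267.9]
collar front 0 [278.9 264. ]
collar front 0.002 [278.9 260.2]
collar front 0.004 [278.9 256.3]
hole3 [276.77417559 215.71721475]
[[216 210 206 197 191 191 199 203 210 205 211 205 210 208]
 [214 197 188 179 176 177 182 191 199 207 212 205 209 207]
 [198 171 104 170 177 178 157  74 181 193 212 205 210 207]
 [197  64  75  76  85  83  76  73  96 192 213 205 209 208]
 [173  72  73  75  75  75  75  75  71 198 204 206 210 207]
 [183  73  75  75  75  75  75  74  83 200 199 206 210 207]
 [192 136  72  74  74  75  74  73 155 196 201 205 208 208]
 [200 175 141  83  74  73 101 157 182 195 207 203 207 208]
 [202 195 183 184 169 170 182 183 194 191 211 203 208 207]
 [208 200 201 193 187 185 193 200 197 204 209 203 208 208]
 [212 205 201 203 199 200 200 198 207 205 209 203 208 208]
 [211 207 210 208 202 205 206 204 207 206 209 204 207 208]
 [212 207 211 209 207 196 208 204 206 204 207 204 206 205]
 [212 208 211 162 146 146 147 175 208 204 207 204 206 205]
 [211 206 161 147 148 148 149 147 166 206 207 204 205 206]
 [211 174 145 147 147 147 149 148 146 177 209 204 203 206]
 [186 143 145 149 151 155 154 151 150 146 178 201 205 205]
 [149 159 167 169 169 170 171 171 172 162 154 144 172 208]
 [166 166 169 169 170 170 170 170 170 170 170 166 147 162]
 [167 169 170 171 171 172 172 170 170 169 168 165 163 145]
 [171 171 175 153 147 101 143 164 172 167 164 162 163 166]
 [174 120  86  73  72  75  74  71  71 121 158 166 167 169]
 [101  74  77  76  74  74  74  75  74  76  76 166 171 173]]
```

Call:
drive_tool:
  commands:
    - {"dx": -0.0047, "dy": 0.0021, "dz": 0, "wx": 0, "wy": 0, "wz": -0.005, "claw": 0}
    - {"dx": 0, "dy": 0, "dz": 0.02, "wx": 0, "wy": 0, "wz": 0, "claw": 0}
    - {"dx": 0, "dy": 0, "dz": 0.02, "wx": 0, "wy": 0, "wz": 0, "claw": 0}
    - {"dx": 0, "dy": 0, "dz": 0, "wx": 0, "wy": 0, "wz": 0, "claw": 0}
    - {"dx": 0, "dy": 0, "dz": 0, "wx": 0, "wy": 0, "wz": 0, "claw": 0}

```text
clock: 22.35
tool_pos: [0.5272, -0.099, 0.1093]
eef_rot: [-0.058, 0.998, 0.0, 0.0]
contact_force: [0.1, 0.5, -0.8]
opening: 0.173
```

```bash
python3 - <<'E'
from h import *
plan(.5251,-.1022,.0636,186.4)
E
```

```text
pos [ 0.5272 -0.099   0.1093] psi -173.3 tilt [ 0.001  0.    -1.   ] -> shift [ 0.0025 -0.0029  0.0457] ('wz', np.float64(0.0052))
```

Call:
drive_tool:
  commands:
    - {"dx": 0.0025, "dy": -0.0029, "dz": 0, "wx": 0, "wy": 0, "wz": 0.004, "claw": 0}
    - {"dx": 0, "dy": 0, "dz": 0, "wx": 0, "wy": 0, "wz": 0, "claw": 0}
    - {"dx": 0, "dy": 0, "dz": 0, "wx": 0, "wy": 0, "wz": 0, "claw": 0}
    - {"dx": 0, "dy": 0, "dz": 0, "wx": 0, "wy": 0, "wz": 0, "claw": 0}

```text
clock: 22.75
tool_pos: [0.5247, -0.1034, 0.1091]
eef_rot: [-0.055, 0.998, -0.0, 0.0]
contact_force: [0.1, -0.3, -1.3]
opening: 0.172
```

```bash
python3 - <<'E'
from h import *
plan(.5251,-.1022,.0636,186.4)
E
```

```text
pos [ 0.5247 -0.1034  0.1091] psi -173.64 tilt [ 0.001 -0.    -1.   ] -> shift [-0.0005  0.0011  0.0455] ('wz', np.float64(-0.0006))
```

Within 1.2 mm; descending in steps while watching the force.

Call:
drive_tool:
  commands:
    - {"dx": -0.0003, "dy": 0.0007, "dz": 0.008, "wx": 0, "wy": 0, "wz": 0, "claw": 0}
    - {"dx": 0, "dy": 0, "dz": 0.008, "wx": 0, "wy": 0, "wz": 0, "claw": 0}
    - {"dx": 0, "dy": 0, "dz": 0.006, "wx": 0, "wy": 0, "wz": 0, "claw": 0}
    - {"dx": 0, "dy": 0, "dz": 0, "wx": 0, "wy": 0, "wz": 0, "claw": 0}

```text
clock: 23.15
tool_pos: [0.524, -0.1025, 0.0855]
eef_rot: [-0.056, 0.998, 0.0, -0.001]
contact_force: [-0.4, 0.9, -0.3]
opening: 0.171
```

Call:
drive_tool:
  commands:
    - {"dx": 0, "dy": 0, "dz": 0.006, "wx": 0, "wy": 0, "wz": 0, "claw": 0}
    - {"dx": 0, "dy": 0, "dz": 0.006, "wx": 0, "wy": 0, "wz": 0, "claw": 0}
    - {"dx": 0, "dy": 0, "dz": 0, "wx": 0, "wy": 0, "wz": 0, "claw": 0}

```text
clock: 23.45
tool_pos: [0.5246, -0.1025, 0.074]
eef_rot: [-0.056, 0.998, 0.0, -0.0]
contact_force: [1.1, -0.5, -1.3]
opening: 0.173
```

Sliding in freely.

Call:
drive_tool:
  commands:
    - {"dx": 0, "dy": 0, "dz": 0.004, "wx": 0, "wy": 0, "wz": 0, "claw": 0}
    - {"dx": 0, "dy": 0, "dz": 0.004, "wx": 0, "wy": 0, "wz": 0, "claw": 0}
    - {"dx": 0, "dy": 0, "dz": 0.0015, "wx": 0, "wy": 0, "wz": 0, "claw": 0}
    - {"dx": 0, "dy": 0, "dz": 0, "wx": 0, "wy": 0, "wz": 0, "claw": 0}

```text
clock: 23.85
tool_pos: [0.5247, -0.1025, 0.065]
eef_rot: [-0.056, 0.998, -0.0, -0.0]
contact_force: [0.0, -0.3, -0.3]
opening: 0.173
```

Call:
drive_tool:
  commands:
    - {"dx": 0, "dy": 0, "dz": 0.0015, "wx": 0, "wy": 0, "wz": 0, "claw": 0}
    - {"dx": 0, "dy": 0, "dz": 0, "wx": 0, "wy": 0, "wz": 0, "claw": 0}

```text
clock: 24.05
tool_pos: [0.5247, -0.1026, 0.0637]
eef_rot: [-0.056, 0.998, -0.0, 0.0]
contact_force: [0.1, -0.4, -1.1]
opening: 0.173
```

Call:
drive_tool:
  commands:
    - {"dx": 0, "dy": 0, "dz": 0.0015, "wx": 0, "wy": 0, "wz": 0, "claw": 0}
    - {"dx": 0, "dy": 0, "dz": 0, "wx": 0, "wy": 0, "wz": 0, "claw": 0}

```text
clock: 24.25
tool_pos: [0.5248, -0.1025, 0.0635]
eef_rot: [-0.056, 0.998, -0.001, 0.0]
contact_force: [-2.6, -0.5, 10.7]
opening: 0.173
```

Call:
drive_tool:
  commands:
    - {"dx": 0, "dy": 0, "dz": 0.001, "wx": 0, "wy": 0, "wz": 0, "claw": 0}
    - {"dx": 0, "dy": 0, "dz": 0, "wx": 0, "wy": 0, "wz": 0, "claw": 0}

```text
clock: 24.45
tool_pos: [0.5249, -0.1025, 0.0634]
eef_rot: [-0.056, 0.998, -0.001, 0.001]
contact_force: [-4.7, -1.6, 19.9]
opening: 0.174
```

Call:
drive_tool:
  commands:
    - {"dx": 0, "dy": 0, "dz": -0.0015, "wx": 0, "wy": 0, "wz": 0, "claw": 0.4}
    - {"dx": 0, "dy": 0, "dz": 0, "wx": 0, "wy": 0, "wz": 0, "claw": 0.4}
    - {"dx": 0, "dy": 0, "dz": 0, "wx": 0, "wy": 0, "wz": 0, "claw": 0.4}
    - {"dx": 0, "dy": 0, "dz": 0, "wx": 0, "wy": 0, "wz": 0, "claw": 0.4}
    - {"dx": 0, "dy": 0, "dz": -0.015, "wx": 0, "wy": 0, "wz": 0, "claw": 0.4}
    - {"dx": 0, "dy": 0, "dz": -0.04, "wx": 0, "wy": 0, "wz": 0, "claw": 0.4}
    - {"dx": 0, "dy": 0, "dz": -0.04, "wx": 0, "wy": 0, "wz": 0, "claw": 0.4}
    - {"dx": 0, "dy": 0, "dz": -0.03, "wx": 0, "wy": 0, "wz": 0, "claw": 0.4}

```text
clock: 25.25
tool_pos: [0.5249, -0.1022, 0.1895]
eef_rot: [-0.056, 0.998, 0.0, 0.0]
contact_force: [0.4, -0.3, 0.0]
opening: 0.405
```

Call:
drive_tool:
  commands:
    - {"dx": -0.003, "dy": 0.0436, "dz": 0, "wx": 0, "wy": 0, "wz": 0, "claw": 0.4}
    - {"dx": -0.003, "dy": 0.0436, "dz": 0, "wx": 0, "wy": 0, "wz": 0, "claw": 0.4}
    - {"dx": -0.003, "dy": 0.0436, "dz": 0, "wx": 0, "wy": 0, "wz": 0, "claw": 0.4}
    - {"dx": -0.003, "dy": 0.0436, "dz": 0, "wx": 0, "wy": 0, "wz": 0, "claw": 0.4}
    - {"dx": -0.003, "dy": 0.0436, "dz": 0, "wx": 0, "wy": 0, "wz": 0, "claw": 0.4}
    - {"dx": -0.003, "dy": 0.0436, "dz": 0, "wx": 0, "wy": 0, "wz": 0, "claw": 0.4}
    - {"dx": -0.003, "dy": 0.0436, "dz": 0, "wx": 0, "wy": 0, "wz": 0, "claw": 0.4}
    - {"dx": -0.003, "dy": 0.0436, "dz": 0, "wx": 0, "wy": 0, "wz": 0, "claw": 0.4}
    - {"dx": -0.003, "dy": 0.0436, "dz": 0, "wx": 0, "wy": 0, "wz": 0, "claw": 0.4}
    - {"dx": -0.003, "dy": 0.0436, "dz": 0, "wx": 0, "wy": 0, "wz": 0, "claw": 0.4}
    - {"dx": 0, "dy": 0, "dz": 0, "wx": 0, "wy": 0, "wz": 0, "claw": 0.4}
    - {"dx": 0, "dy": 0, "dz": 0, "wx": 0, "wy": 0, "wz": 0, "claw": 0.4}

```text
clock: 26.45
tool_pos: [0.5053, 0.3349, 0.1872]
eef_rot: [-0.057, 0.998, -0.0, -0.0]
contact_force: [0.2, -0.7, -1.0]
opening: 0.403
```

```bash
python3 - <<'E'
from h import *
plan(.506,.334,.067,186.4)
E
```

```text
pos [0.5053 0.3349 0.1872] psi -173.49 tilt [-0.001 -0.001 -1.   ] -> shift [-0.0007 -0.001   0.1202] ('wz', np.float64(0.0019))
```

Call:
drive_tool:
  commands:
    - {"dx": -0.0005, "dy": -0.001, "dz": 0.04, "wx": 0, "wy": 0, "wz": 0.002, "claw": 0.4}
    - {"dx": 0, "dy": 0, "dz": 0.04, "wx": 0, "wy": 0, "wz": 0, "claw": 0.4}
    - {"dx": 0, "dy": 0, "dz": 0.03, "wx": 0, "wy": 0, "wz": 0, "claw": 0.4}
    - {"dx": 0, "dy": 0, "dz": 0.01, "wx": 0, "wy": 0, "wz": 0, "claw": 0.4}
    - {"dx": 0, "dy": 0, "dz": 0, "wx": 0, "wy": 0, "wz": 0, "claw": 0.4}
    - {"dx": 0, "dy": 0, "dz": 0, "wx": 0, "wy": 0, "wz": 0, "claw": 0}
    - {"dx": 0, "dy": 0, "dz": 0, "wx": 0, "wy": 0, "wz": 0, "claw": 0}
    - {"dx": 0, "dy": 0, "dz": 0, "wx": 0, "wy": 0, "wz": 0, "claw": 0}
    - {"dx": 0, "dy": 0, "dz": 0, "wx": 0, "wy": 0, "wz": 0, "claw": 0}
    - {"dx": 0, "dy": 0, "dz": 0, "wx": 0, "wy": 0, "wz": 0, "claw": 0}

```text
clock: 27.45
tool_pos: [0.5075, 0.3338, 0.0692]
eef_rot: [-0.055, 0.999, 0.001, 0.001]
contact_force: [-0.7, -0.8, 6.5]
opening: 0.171
```

```bash
python3 - <<'E'
from h import *
s=r.get_state();print(s["opening"]*88,np.round(s["contact_force"],1)); plan(.6185,-.0132,.17,186.4)
E
```

```text
15.081733412859656 [-0.7 -0.8  6.5]
pos [0.5075 0.3338 0.0692] psi -173.75 tilt [ 0.002  0.001 -1.   ] -> shift [-0.0728 -0.3569 -0.101 ] ('wz', np.float64(-0.0026))
```

Call:
drive_tool:
  commands:
    - {"dx": 0, "dy": 0, "dz": -0.03, "wx": 0, "wy": 0, "wz": 0, "claw": 0}
    - {"dx": 0, "dy": 0, "dz": -0.036, "wx": 0, "wy": 0, "wz": 0, "claw": 0}
    - {"dx": 0, "dy": 0, "dz": -0.036, "wx": 0, "wy": 0, "wz": 0, "claw": 0}
    - {"dx": -0.0081, "dy": -0.0397, "dz": 0, "wx": 0, "wy": 0, "wz": 0, "claw": 0}
    - {"dx": -0.0081, "dy": -0.0397, "dz": 0, "wx": 0, "wy": 0, "wz": 0, "claw": 0}
    - {"dx": -0.0081, "dy": -0.0397, "dz": 0, "wx": 0, "wy": 0, "wz": 0, "claw": 0}
    - {"dx": -0.0081, "dy": -0.0397, "dz": 0, "wx": 0, "wy": 0, "wz": 0, "claw": 0}
    - {"dx": -0.0081, "dy": -0.0397, "dz": 0, "wx": 0, "wy": 0, "wz": 0, "claw": 0}
    - {"dx": -0.0081, "dy": -0.0397, "dz": 0, "wx": 0, "wy": 0, "wz": 0, "claw": 0}
    - {"dx": -0.0081, "dy": -0.0397, "dz": 0, "wx": 0, "wy": 0, "wz": 0, "claw": 0}
    - {"dx": -0.0081, "dy": -0.0397, "dz": 0, "wx": 0, "wy": 0, "wz": 0, "claw": 0}
    - {"dx": -0.0081, "dy": -0.0397, "dz": 0, "wx": 0, "wy": 0, "wz": 0, "claw": 0}

```text
clock: 28.65
tool_pos: [0.6183, -0.0159, 0.1699]
eef_rot: [-0.055, 0.999, -0.0, -0.0]
contact_force: [-0.1, -0.3, -1.1]
opening: 0.17
```

Call:
drive_tool:
  commands:
    - {"dx": 0, "dy": 0, "dz": 0.02, "wx": 0, "wy": 0, "wz": 0, "claw": 0}
    - {"dx": 0, "dy": 0, "dz": 0, "wx": 0, "wy": 0, "wz": 0, "claw": 0}
    - {"dx": 0, "dy": 0, "dz": 0, "wx": 0, "wy": 0, "wz": 0, "claw": 0}
    - {"dx": 0, "dy": 0, "dz": 0, "wx": 0, "wy": 0, "wz": 0, "claw": 0}

```text
clock: 29.05
tool_pos: [0.6182, -0.0122, 0.1507]
eef_rot: [-0.056, 0.998, 0.001, 0.001]
contact_force: [1.2, -0.6, -0.9]
opening: 0.171
```

```bash
python3 - <<'E'
from h import *
plan(.6185,-.0132,.0642,186.4)
d=take("wrist"); p,M,a=pose(); g=cv2.cvtColor(d["bgr"],cv2.COLOR_BGR2HSV)
for ox in(-.002,0,.002,.004): print(ox,proj(d,p+M@np.array([ox,0,.0602])).round(1))
print("hole0",proj(d,[.6175,-.0132,.04]))
print(g[190:250:2,264:296:2,2])
E
```

```text
pos [ 0.6182 -0.0122  0.1507] psi -173.59 tilt [ 0.001  0.001 -1.   ] -> shift [-0.0001 -0.0012  0.0865] ('wz', np.float64(0.0002))
-0.002 [277.8 240.3]
0 [277.8 237.1]
0.002 [277.8 233.9]
0.004 [277.8 230.6]
hole0 [276.58373458 213.12431805]
[[177 177 177 180 174 176 176 178 174 173 176 173 181 179 182 177]
 [178 177 177 179 174 176 176 178 176 174 176 172 182 179 179 177]
 [176 177 177 179 173 177 175 177 175 175 174 171 182 179 179 177]
 [176 178 178 177 173 176 176 177 176 176 173 171 182 179 180 176]
 [176 177 178 178 174 175 174 177 175 176 174 170 181 179 179 177]
 [175 178 177 178 174 174 174 176 175 176 174 170 181 179 179 176]
 [175 178 177 178 171 168 164 169 174 161 174 170 181 179 180 176]
 [176 177 178 164 159 151 151 154 157 161 173 172 179 178 178 176]
 [176 176 165 141 104 151 149 151 152 136 161 173 180 176 177 175]
 [176 166 153  58  62  73 107  88  66  64 147 162 179 177 178 176]
 [176 162  83  63  65  64  64  65  64  65  67 159 180 178 177 177]
 [176 162 102  66  65  65  65  65  65  61  80 158 178 177 178 177]
 [176 165 145  68  67  65  66  64  63  62 140 159 179
[... 453 characters left out ...]
 175 173 171 179 177 176 176]
 [143 145 146 143 141 142 140 149 144 143 142 142 146 146 152 149]
 [ 72  73  73  72  68  92 130 127 128 118  82  71  71  72  70  71]
 [ 74  73  74  72 113 127 126 127 128 126 127  82  72  74  71  73]
 [ 73  73  74  74 127 128 129 126 126 126 124 123  69  73  71  73]
 [ 72  71 101 126 125 131 134 134 131 131 122 124 119  92  70  73]
 [ 86 126 131 139 147 146 145 145 144 141 140 139 134 130 110  70]
 [123 137 145 145 145 145 145 145 142 137 138 143 146 149 131 117]
 [142 144 145 145 145 146 146 144 139 140 142 145 147 147 143 138]
 [142 144 145 146 138 132 119 100 101 124 137 149 148 143 144 146]
 [143 146 147 124  58  60  61  65  63  62  60 106 127 145 145 147]]
```

Nose and hole 0 line up after about 1 mm of correction. Descending.

Call:
drive_tool:
  commands:
    - {"dx": -0.0009, "dy": -0.0009, "dz": 0.02, "wx": 0, "wy": 0, "wz": 0, "claw": 0}
    - {"dx": 0, "dy": 0, "dz": 0.02, "wx": 0, "wy": 0, "wz": 0, "claw": 0}
    - {"dx": 0, "dy": 0, "dz": 0, "wx": 0, "wy": 0, "wz": 0, "claw": 0}
    - {"dx": 0, "dy": 0, "dz": 0, "wx": 0, "wy": 0, "wz": 0, "claw": 0}
    - {"dx": 0, "dy": 0, "dz": 0, "wx": 0, "wy": 0, "wz": 0, "claw": 0}

```text
clock: 29.6
tool_pos: [0.6199, -0.0141, 0.1111]
eef_rot: [-0.055, 0.998, 0.0, 0.001]
contact_force: [-0.2, 0.2, -0.9]
opening: 0.175
```

```bash
python3 - <<'E'
from h import *
plan(.6192,-.0130,.0642,186.4)
E
```

```text
pos [ 0.6199 -0.0141  0.1111] psi -173.7 tilt [ 0.002  0.001 -1.   ] -> shift [0.0007 0.0011 0.0469] ('wz', np.float64(-0.0018))
```

Call:
drive_tool:
  commands:
    - {"dx": 0.0005, "dy": 0.0008, "dz": 0.008, "wx": 0, "wy": 0, "wz": 0, "claw": 0}
    - {"dx": 0, "dy": 0, "dz": 0.008, "wx": 0, "wy": 0, "wz": 0, "claw": 0}
    - {"dx": 0, "dy": 0, "dz": 0.006, "wx": 0, "wy": 0, "wz": 0, "claw": 0}
    - {"dx": 0, "dy": 0, "dz": 0, "wx": 0, "wy": 0, "wz": 0, "claw": 0}

```text
clock: 30.0
tool_pos: [0.618, -0.0142, 0.0865]
eef_rot: [-0.055, 0.999, -0.0, -0.001]
contact_force: [0.3, 0.7, -0.0]
opening: 0.173
```

Call:
drive_tool:
  commands:
    - {"dx": 0, "dy": 0, "dz": 0.006, "wx": 0, "wy": 0, "wz": 0, "claw": 0}
    - {"dx": 0, "dy": 0, "dz": 0.006, "wx": 0, "wy": 0, "wz": 0, "claw": 0}
    - {"dx": 0, "dy": 0, "dz": 0, "wx": 0, "wy": 0, "wz": 0, "claw": 0}

```text
clock: 30.3
tool_pos: [0.6184, -0.0141, 0.0749]
eef_rot: [-0.055, 0.999, 0.0, -0.0]
contact_force: [-0.1, -0.2, -1.8]
opening: 0.171
```

Call:
drive_tool:
  commands:
    - {"dx": 0, "dy": 0, "dz": 0.004, "wx": 0, "wy": 0, "wz": 0, "claw": 0}
    - {"dx": 0, "dy": 0, "dz": 0.004, "wx": 0, "wy": 0, "wz": 0, "claw": 0}
    - {"dx": 0, "dy": 0, "dz": 0.002, "wx": 0, "wy": 0, "wz": 0, "claw": 0}
    - {"dx": 0, "dy": 0, "dz": 0, "wx": 0, "wy": 0, "wz": 0, "claw": 0}

```text
clock: 30.7
tool_pos: [0.6185, -0.0141, 0.0654]
eef_rot: [-0.055, 0.999, 0.0, -0.0]
contact_force: [0.4, 0.9, -1.3]
opening: 0.175
```

Call:
drive_tool:
  commands:
    - {"dx": 0, "dy": 0, "dz": 0.002, "wx": 0, "wy": 0, "wz": 0, "claw": 0}
    - {"dx": 0, "dy": 0, "dz": 0, "wx": 0, "wy": 0, "wz": 0, "claw": 0}

```text
clock: 30.9
tool_pos: [0.6187, -0.014, 0.0643]
eef_rot: [-0.055, 0.999, -0.0, 0.0]
contact_force: [0.0, 0.3, 4.0]
opening: 0.168
```

Call:
drive_tool:
  commands:
    - {"dx": 0, "dy": 0, "dz": 0.0012, "wx": 0, "wy": 0, "wz": 0, "claw": 0}
    - {"dx": 0, "dy": 0, "dz": 0, "wx": 0, "wy": 0, "wz": 0, "claw": 0}

```text
clock: 31.1
tool_pos: [0.6188, -0.014, 0.0642]
eef_rot: [-0.055, 0.999, -0.0, 0.001]
contact_force: [-2.7, 0.7, 10.9]
opening: 0.172
```

Both pins are seated: TCP 0.0634 and 0.0642 against 0.0636 and 0.0642 expected at home. Releasing and looking at the clamp gap from just above.

Call:
drive_tool:
  commands:
    - {"dx": 0, "dy": 0, "dz": -0.001, "wx": 0, "wy": 0, "wz": 0, "claw": 0.4}
    - {"dx": 0, "dy": 0, "dz": 0, "wx": 0, "wy": 0, "wz": 0, "claw": 0.4}
    - {"dx": 0, "dy": 0, "dz": 0, "wx": 0, "wy": 0, "wz": 0, "claw": 0.4}
    - {"dx": 0, "dy": 0, "dz": 0, "wx": 0, "wy": 0, "wz": 0, "claw": 0.4}
    - {"dx": 0, "dy": 0, "dz": -0.015, "wx": 0, "wy": 0, "wz": 0, "claw": 0.4}
    - {"dx": 0, "dy": 0, "dz": -0.04, "wx": 0, "wy": 0, "wz": 0, "claw": 0.4}
    - {"dx": 0, "dy": 0.012, "dz": -0.015, "wx": 0, "wy": 0, "wz": 0, "claw": 0.4}
    - {"dx": 0, "dy": 0, "dz": 0, "wx": 0, "wy": 0, "wz": 0, "claw": 0.4}
    - {"dx": 0, "dy": 0, "dz": 0, "wx": 0, "wy": 0, "wz": 0, "claw": 0.4}

```text
clock: 32.0
tool_pos: [0.6169, -0.002, 0.1335]
eef_rot: [-0.055, 0.998, -0.0, -0.0]
contact_force: [-0.2, -1.0, 0.3]
opening: 0.403
```

```bash
python3 - <<'E'
from h import *
print(pose()); d=take("wrist"); im=d["bgr"]; cv2.imwrite("g0.png",im); np.savez("g0.npz",**{k:d[k] for k in("fx","fy","cx","cy","c2w")})
cv2.imwrite("pics/w8.png",cv2.resize(im[20:240,180:480],None,fx=2.6,fy=2.6,interpolation=cv2.INTER_CUBIC))
a=np.radians(6.4);c,s=np.cos(a),np.sin(a)
for nm,x,y,z in(("edge",0,52.5,.04),("shoe",0,60.1,.042),("pivot",0,115,.053)):
    x,y=x/1000,y/1000; print(nm,proj(d,[.5702+c*x-s*y,-.0578+s*x+c*y,z]).round(1))
E
```

```text
(array([ 0.6169497 , -0.00198039,  0.13346843]), array([[-9.93917293e-01, -1.10129053e-01, -7.61812707e-05],
       [-1.10128991e-01,  9.93917137e-01, -5.75348006e-04],
       [ 1.39080401e-04, -5.63458567e-04, -9.99999832e-01]]), np.float64(-173.67724853531064))
edge [281.5 142.1]
shoe [293.4 142.3]
pivot [384.9 143.3]
```

View pics/w8.png

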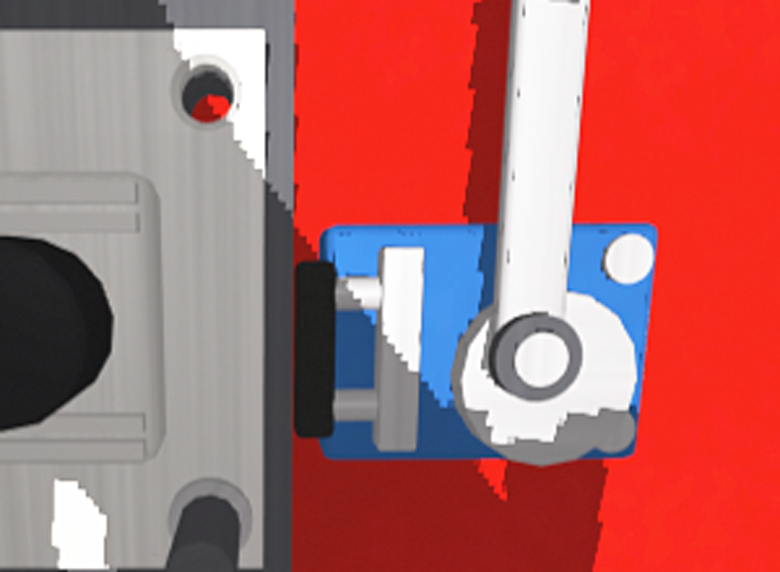

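The crop shows cover edge at column 265, shoe face at 294 and shoe back at 336, with the jaw at 378. That is a gap of about 7 mm to the cover and a free shoe-to-jaw gap of about 10 mm. That second gap is what I'll use to read the compression directly. The pin stands in its hole at (205,520). Going to the knob.

Call:
drive_tool:
  commands:
    - {"dx": 0.0326, "dy": 0.016, "dz": 0, "wx": 0, "wy": 0, "wz": 0, "claw": 0.6}
    - {"dx": 0.0326, "dy": 0.016, "dz": 0, "wx": 0, "wy": 0, "wz": 0, "claw": 0.6}
    - {"dx": 0.0325, "dy": 0.016, "dz": 0, "wx": 0, "wy": 0, "wz": 0, "claw": 0.6}
    - {"dx": 0.0325, "dy": 0.016, "dz": 0, "wx": 0, "wy": 0, "wz": 0, "claw": 0.6}
    - {"dx": 0, "dy": 0, "dz": 0, "wx": 0, "wy": 0, "wz": 0, "claw": 0.6}
    - {"dx": 0, "dy": 0, "dz": 0.03, "wx": 0, "wy": 0, "wz": 0, "claw": 0.6}
    - {"dx": 0, "dy": 0, "dz": 0.03, "wx": 0, "wy": 0, "wz": 0, "claw": 0.6}
    - {"dx": 0, "dy": 0, "dz": 0.003, "wx": 0, "wy": 0, "wz": 0, "claw": 0.6}
    - {"dx": 0, "dy": 0, "dz": 0, "wx": 0, "wy": 0, "wz": 0, "claw": 0.6}
    - {"dx": 0, "dy": 0, "dz": 0, "wx": 0, "wy": 0, "wz": 0, "claw": 0.4}
  grip_force: 15

```text
clock: 33.05
tool_pos: [0.4814, 0.0473, 0.071]
eef_rot: [-0.054, 0.999, 0.0, 0.0]
contact_force: [-0.3, 0.1, 0.2]
opening: 0.533
```

```bash
python3 - <<'E'
from h import *
z=np.load("g0.npz"); d={k:z[k] for k in z}
E=ray(d,(281.9,140),.04); S=ray(d,(293.1,152),.042); B=ray(d,(309.2,152),.042)
y=np.array([-.1115,.9938])
for nm,p in(("edge",E),("shoe",S),("back",B),("jaw@.042",ray(d,(325.4,152),.042))): print(nm,(p-[.5702,-.0578])@y)
plan(.4804,.0473,.0707,186.4)
E
```

```text
edge 0.05278484228657359
shoe 0.05994391984097739
back 0.07025161637363155
jaw@.042 0.08062328418048414
pos [0.4814 0.0473 0.071 ] psi -173.76 tilt [ 0.001  0.    -1.   ] -> shift [0.001  0.0002 0.0003] ('wz', np.float64(-0.0029))
```

Call:
drive_tool:
  commands:
    - {"dx": 0.001, "dy": 0, "dz": 0, "wx": 0, "wy": 0, "wz": 0, "claw": 0}
    - {"dx": 0, "dy": 0, "dz": 0, "wx": 0, "wy": 0, "wz": 0, "claw": 0}
    - {"dx": 0, "dy": 0, "dz": 0, "wx": 0, "wy": 0, "wz": 0, "claw": 0}
    - {"dx": 0, "dy": 0, "dz": 0, "wx": 0, "wy": 0, "wz": 0, "claw": 0}
    - {"dx": 0, "dy": 0, "dz": 0, "wx": 0, "wy": 0, "wz": 0, "claw": 0}
    - {"dx": 0, "dy": 0, "dz": 0, "wx": 0, "wy": 0, "wz": 0, "claw": 0}

```text
clock: 33.65
tool_pos: [0.48, 0.0474, 0.0709]
eef_rot: [-0.055, 0.999, 0.0, 0.0]
contact_force: [-0.5, 0.5, 4.8]
opening: 0.197
```

Call:
drive_tool:
  commands:
    - {"dx": -0.0004, "dy": 0.0085, "dz": 0, "wx": 0, "wy": 0, "wz": 0.1, "claw": 0}
    - {"dx": -0.0004, "dy": 0.0085, "dz": 0, "wx": 0, "wy": 0, "wz": 0.1, "claw": 0}
    - {"dx": -0.0004, "dy": 0.0085, "dz": 0, "wx": 0, "wy": 0, "wz": 0.1, "claw": 0}
    - {"dx": -0.0004, "dy": 0.0085, "dz": 0, "wx": 0, "wy": 0, "wz": 0.1, "claw": 0}
    - {"dx": -0.0004, "dy": 0.0085, "dz": 0, "wx": 0, "wy": 0, "wz": 0.1, "claw": 0}
    - {"dx": -0.0004, "dy": 0.0085, "dz": 0, "wx": 0, "wy": 0, "wz": 0.1, "claw": 0}
    - {"dx": -0.0004, "dy": 0.0085, "dz": 0, "wx": 0, "wy": 0, "wz": 0.1, "claw": 0}
    - {"dx": -0.0002, "dy": 0.0042, "dz": 0, "wx": 0, "wy": 0, "wz": 0.05, "claw": 0}
    - {"dx": -0.0002, "dy": 0.0042, "dz": 0, "wx": 0, "wy": 0, "wz": 0.05, "claw": 0}
    - {"dx": -0.0002, "dy": 0.0042, "dz": 0, "wx": 0, "wy": 0, "wz": 0.05, "claw": 0}
    - {"dx": -0.0002, "dy": 0.0042, "dz": 0, "wx": 0, "wy": 0, "wz": 0.05, "claw": 0}
    - {"dx": 0, "dy": 0, "dz": 0, "wx": 0, "wy": 0, "wz": 0, "claw": 0}

```text
clock: 34.85
tool_pos: [0.5043, 0.1178, 0.0709]
eef_rot: [0.385, 0.923, 0.0, -0.0]
contact_force: [-2.0, 1.6, 6.1]
opening: 0.197
```

```bash
python3 - <<'E'
from h import *
s=r.get_state();print(s["opening"]*88,np.round(s["contact_force"],1));p,M,a=pose()
v=p[:2]-[.5653,.0575]; an=np.degrees(np.arctan2(v[1],v[0]))%360; print(p,a,np.linalg.norm(v),an,"theta",np.radians(186.7-an))
E
```

```text
17.298682882274584 [-2.   1.6  6.1]
[0.50430324 0.11775997 0.07088317] 134.7110174087361 0.08574303945598208 135.34814335469255 theta 0.8962589754727447
```

Call:
drive_tool:
  commands:
    - {"dx": -0.0002, "dy": 0.0042, "dz": 0, "wx": 0, "wy": 0, "wz": 0.05, "claw": 0}
    - {"dx": -0.0002, "dy": 0.0042, "dz": 0, "wx": 0, "wy": 0, "wz": 0.05, "claw": 0}
    - {"dx": 0, "dy": 0, "dz": 0, "wx": 0, "wy": 0, "wz": 0, "claw": 0}
    - {"dx": 0, "dy": 0, "dz": 0, "wx": 0, "wy": 0, "wz": 0, "claw": 0}

```text
clock: 35.25
tool_pos: [0.5105, 0.1235, 0.0709]
eef_rot: [0.43, 0.903, 0.001, -0.0]
contact_force: [-1.8, 2.6, 5.1]
opening: 0.197
```

Call:
drive_tool:
  commands:
    - {"dx": 0, "dy": 0, "dz": 0, "wx": 0, "wy": 0, "wz": 0, "claw": 0.6}
    - {"dx": 0, "dy": 0, "dz": 0, "wx": 0, "wy": 0, "wz": 0, "claw": 0.6}
    - {"dx": 0, "dy": 0, "dz": 0, "wx": 0, "wy": 0, "wz": 0, "claw": 0.6}
    - {"dx": 0, "dy": 0, "dz": 0, "wx": 0, "wy": 0, "wz": 0, "claw": 0.6}
    - {"dx": 0, "dy": 0, "dz": -0.032, "wx": 0, "wy": 0, "wz": 0, "claw": 0.6}
    - {"dx": 0, "dy": 0, "dz": -0.031, "wx": 0, "wy": 0, "wz": 0, "claw": 0.6}
    - {"dx": -0.041, "dy": 0.001, "dz": 0, "wx": 0, "wy": 0, "wz": 0, "claw": 0.6}
    - {"dx": -0.041, "dy": 0.001, "dz": 0, "wx": 0, "wy": 0, "wz": 0, "claw": 0.6}
    - {"dx": -0.041, "dy": 0.001, "dz": 0, "wx": 0, "wy": 0, "wz": 0, "claw": 0.6}
    - {"dx": -0.041, "dy": 0.001, "dz": 0, "wx": 0, "wy": 0, "wz": 0, "claw": 0.6}

```text
clock: 36.25
tool_pos: [0.6179, -0.0049, 0.1335]
eef_rot: [0.431, 0.902, -0.0, -0.0]
contact_force: [-0.4, 0.3, -0.3]
opening: 0.598
```

Call:
drive_tool:
  commands:
    - {"dx": 0, "dy": 0, "dz": 0, "wx": 0, "wy": 0, "wz": -0.143, "claw": 0.6}
    - {"dx": 0, "dy": 0, "dz": 0, "wx": 0, "wy": 0, "wz": -0.143, "claw": 0.6}
    - {"dx": 0, "dy": 0, "dz": 0, "wx": 0, "wy": 0, "wz": -0.143, "claw": 0.6}
    - {"dx": 0, "dy": 0, "dz": 0, "wx": 0, "wy": 0, "wz": -0.143, "claw": 0.6}
    - {"dx": 0, "dy": 0, "dz": 0, "wx": 0, "wy": 0, "wz": -0.143, "claw": 0.6}
    - {"dx": 0, "dy": 0, "dz": 0, "wx": 0, "wy": 0, "wz": -0.143, "claw": 0.6}
    - {"dx": 0, "dy": 0, "dz": 0, "wx": 0, "wy": 0, "wz": -0.142, "claw": 0.6}
    - {"dx": 0, "dy": 0, "dz": 0, "wx": 0, "wy": 0, "wz": 0, "claw": 0.6}
    - {"dx": 0, "dy": 0, "dz": 0, "wx": 0, "wy": 0, "wz": 0, "claw": 0.6}
    - {"dx": 0, "dy": 0, "dz": 0, "wx": 0, "wy": 0, "wz": 0, "claw": 0.6}

```text
clock: 37.25
tool_pos: [0.6172, -0.0031, 0.1334]
eef_rot: [-0.053, 0.999, -0.0, -0.0]
contact_force: [0.6, 0.7, -0.1]
opening: 0.597
```

```bash
python3 - <<'E'
from h import *
print(pose()); d=take("wrist"); im=d["bgr"]; cv2.imwrite("g1.png",im); np.savez("g1.npz",**{k:d[k] for k in("fx","fy","cx","cy","c2w")})
cv2.imwrite("pics/w9.png",cv2.resize(im[20:240,180:480],None,fx=2.6,fy=2.6,interpolation=cv2.INTER_CUBIC))
E
```

```text
(array([ 0.61715104, -0.00310016,  0.13344446]), array([[-9.94299121e-01, -1.06626640e-01, -1.29283917e-04],
       [-1.06626587e-01,  9.94299071e-01, -3.59270107e-04],
       [ 1.66854642e-04, -3.43436849e-04, -9.99999927e-01]]), np.float64(-173.87911059116934))
```

View pics/w9.png

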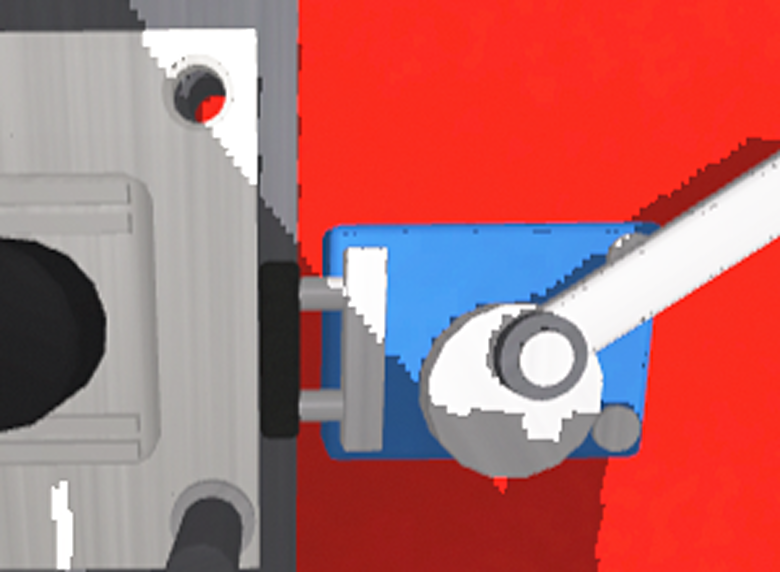

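The shoe now touches the cover (edge and face both at column 258). It has pushed the cover about 2.7 mm across its pin play, and the shoe-to-jaw gap still reads as free. I'll measure that gap sub-pixel and go back for the compression.

```bash
cat >> h.py <<'E'
def gap(img,d):
    g=cv2.cvtColor(img,cv2.COLOR_BGR2HSV).astype(int); out=[]
    y=np.array([-.1115,.9938]); 
    for v in range(142,166):
        row=g[v]; black=[u for u in range(270,320) if row[u,2]<45]
        if not black: continue
        b=max(black)+1; f=min(black)
        w=[u for u in range(b+3,345) if row[u,1]<60 and row[u,2]>90]
        if w: out.append([(ray(d,(u-.5,v),.042)-[.5702,-.0578])@y*1000 for u in(f,b,w[0])])
    o=np.median(np.array(out),0); print("shoe face,back,jaw mm",o.round(2),"gap",(o[2]-o[1]).round(2),"n",len(out))
E
python3 - <<'E'
from h import *
for n in("g0","g1"):
    z=np.load(n+".npz"); gap(cv2.imread(n+".png"),{k:z[k] for k in z})
p=np.array([.5105,.1235]); v=p-[.5653,.0575]; print(np.radians(186.8-np.degrees(np.arctan2(v[1],v[0]))))
plan(.5105,.1235,.1335,130.5)
E
```

```text
shoe face,back,jaw mm [60.21 69.32 79.64] gap 10.32 n 24
shoe face,back,jaw mm [50.28 59.89 70.22] gap 10.33 n 24
0.996531482594801
pos [ 0.6172 -0.003   0.1335] psi -173.84 tilt [ 0. -0. -1.] -> shift [ 0.0925  0.1373 -0.    ] ('wz', np.float64(0.9714))
```

Shoe-to-jaw gap is 10.32 mm free and 10.33 mm now, so zero compression at θ = 1.00. The lever needs about 0.3 rad more.

Call:
drive_tool:
  commands:
    - {"dx": 0.0231, "dy": 0.0343, "dz": 0, "wx": 0, "wy": 0, "wz": 0, "claw": 0.6}
    - {"dx": 0.0231, "dy": 0.0343, "dz": 0, "wx": 0, "wy": 0, "wz": 0, "claw": 0.6}
    - {"dx": 0.0231, "dy": 0.0343, "dz": 0, "wx": 0, "wy": 0, "wz": 0, "claw": 0.6}
    - {"dx": 0.0231, "dy": 0.0343, "dz": 0, "wx": 0, "wy": 0, "wz": 0, "claw": 0.6}
    - {"dx": 0, "dy": 0, "dz": 0, "wx": 0, "wy": 0, "wz": 0.139, "claw": 0.6}
    - {"dx": 0, "dy": 0, "dz": 0, "wx": 0, "wy": 0, "wz": 0.139, "claw": 0.6}
    - {"dx": 0, "dy": 0, "dz": 0, "wx": 0, "wy": 0, "wz": 0.139, "claw": 0.6}
    - {"dx": 0, "dy": 0, "dz": 0, "wx": 0, "wy": 0, "wz": 0.139, "claw": 0.6}
    - {"dx": 0, "dy": 0, "dz": 0, "wx": 0, "wy": 0, "wz": 0.139, "claw": 0.6}
    - {"dx": 0, "dy": 0, "dz": 0, "wx": 0, "wy": 0, "wz": 0.139, "claw": 0.6}
    - {"dx": 0, "dy": 0, "dz": 0, "wx": 0, "wy": 0, "wz": 0.138, "claw": 0.6}
    - {"dx": 0, "dy": 0, "dz": 0, "wx": 0, "wy": 0, "wz": 0, "claw": 0.6}

```text
clock: 38.5
tool_pos: [0.5106, 0.1236, 0.1339]
eef_rot: [0.419, 0.908, 0.0, 0.001]
contact_force: [-0.0, -0.2, -0.1]
opening: 0.597
```

```bash
python3 - <<'E'
from h import *
plan(.5105,.1235,.0709,130)
E
```

```text
pos [0.5106 0.1236 0.1339] psi 130.51 tilt [ 0.001 -0.    -1.   ] -> shift [ 0.     -0.0002  0.063 ] ('wz', np.float64(0.0088))
```

Call:
drive_tool:
  commands:
    - {"dx": 0, "dy": 0, "dz": 0.03, "wx": 0, "wy": 0, "wz": 0.009, "claw": 0.6}
    - {"dx": 0, "dy": 0, "dz": 0.03, "wx": 0, "wy": 0, "wz": 0, "claw": 0.6}
    - {"dx": 0, "dy": 0, "dz": 0.003, "wx": 0, "wy": 0, "wz": 0, "claw": 0.6}
    - {"dx": 0, "dy": 0, "dz": 0, "wx": 0, "wy": 0, "wz": 0, "claw": 0.6}
    - {"dx": 0, "dy": 0, "dz": 0, "wx": 0, "wy": 0, "wz": 0, "claw": 0}
    - {"dx": 0, "dy": 0, "dz": 0, "wx": 0, "wy": 0, "wz": 0, "claw": 0}
    - {"dx": 0, "dy": 0, "dz": 0, "wx": 0, "wy": 0, "wz": 0, "claw": 0}
    - {"dx": 0, "dy": 0, "dz": 0, "wx": 0, "wy": 0, "wz": 0, "claw": 0}
    - {"dx": 0, "dy": 0, "dz": 0, "wx": 0, "wy": 0, "wz": 0, "claw": 0}
    - {"dx": 0, "dy": 0, "dz": 0, "wx": 0, "wy": 0, "wz": 0, "claw": 0}
    - {"dx": 0, "dy": 0, "dz": 0, "wx": 0, "wy": 0, "wz": 0, "claw": 0}

```text
clock: 39.6
tool_pos: [0.5107, 0.1233, 0.0709]
eef_rot: [0.422, 0.907, 0.0, 0.0]
contact_force: [-0.2, -1.2, 4.0]
opening: 0.195
```

Call:
drive_tool:
  commands:
    - {"dx": -0.0002, "dy": 0.0042, "dz": 0, "wx": 0, "wy": 0, "wz": 0.05, "claw": 0}
    - {"dx": -0.0002, "dy": 0.0042, "dz": 0, "wx": 0, "wy": 0, "wz": 0.05, "claw": 0}
    - {"dx": -0.0002, "dy": 0.0042, "dz": 0, "wx": 0, "wy": 0, "wz": 0.05, "claw": 0}
    - {"dx": -0.0002, "dy": 0.0042, "dz": 0, "wx": 0, "wy": 0, "wz": 0.05, "claw": 0}
    - {"dx": -0.0002, "dy": 0.0042, "dz": 0, "wx": 0, "wy": 0, "wz": 0.05, "claw": 0}
    - {"dx": 0, "dy": 0, "dz": 0, "wx": 0, "wy": 0, "wz": 0, "claw": 0}
    - {"dx": 0, "dy": 0, "dz": 0, "wx": 0, "wy": 0, "wz": 0, "claw": 0}

```text
clock: 40.3
tool_pos: [0.5285, 0.1348, 0.0709]
eef_rot: [0.532, 0.847, 0.0, 0.0]
contact_force: [-0.7, 0.3, 4.7]
opening: 0.196
```

```bash
python3 - <<'E'
from h import *
s=r.get_state();print(s["opening"]*88,np.round(s["contact_force"],1));p,M,a=pose()
v=p[:2]-[.5653,.0575]; an=np.degrees(np.arctan2(v[1],v[0]))%360; print(p,a,np.linalg.norm(v),an,"theta",np.radians(186.8-an))
E
```

```text
17.235782092265378 [-0.7  0.3  4.7]
[0.52852548 0.13480144 0.07085287] 115.74886954636338 0.08560302300748966 115.44177995517668 theta 1.2454358881447827
```

Call:
drive_tool:
  commands:
    - {"dx": -0.0002, "dy": 0.0042, "dz": 0, "wx": 0, "wy": 0, "wz": 0.05, "claw": 0}
    - {"dx": 0, "dy": 0, "dz": 0, "wx": 0, "wy": 0, "wz": 0, "claw": 0}
    - {"dx": 0, "dy": 0, "dz": 0, "wx": 0, "wy": 0, "wz": 0, "claw": 0}
    - {"dx": 0, "dy": 0, "dz": 0, "wx": 0, "wy": 0, "wz": 0, "claw": 0.6}
    - {"dx": 0, "dy": 0, "dz": 0, "wx": 0, "wy": 0, "wz": 0, "claw": 0.6}
    - {"dx": 0, "dy": 0, "dz": 0, "wx": 0, "wy": 0, "wz": 0, "claw": 0.6}
    - {"dx": 0, "dy": 0, "dz": 0, "wx": 0, "wy": 0, "wz": 0, "claw": 0.6}
    - {"dx": 0, "dy": 0, "dz": -0.032, "wx": 0, "wy": 0, "wz": 0, "claw": 0.6}
    - {"dx": 0, "dy": 0, "dz": -0.031, "wx": 0, "wy": 0, "wz": 0, "claw": 0.6}
    - {"dx": 0, "dy": 0, "dz": 0, "wx": 0, "wy": 0, "wz": 0, "claw": 0.6}

```text
clock: 41.3
tool_pos: [0.5341, 0.137, 0.1366]
eef_rot: [0.553, 0.833, 0.003, 0.002]
contact_force: [1.1, -0.4, -0.3]
opening: 0.603
```

```bash
python3 - <<'E'
from h import *
p,M,a=pose();v=p[:2]-[.5653,.0575]; an=np.degrees(np.arctan2(v[1],v[0]))%360; print("theta",np.radians(186.8-an)); plan(.6172,-.0025,.1334,186.3)
E
```

```text
theta 1.3160191415111129
pos [0.5341 0.137  0.1366] psi 112.84 tilt [ 0.006  0.003 -1.   ] -> shift [-0.1608  0.0224  0.0034] ('wz', np.float64(-1.2821))
```

Call:
drive_tool:
  commands:
    - {"dx": -0.0402, "dy": 0.0056, "dz": 0, "wx": 0, "wy": 0, "wz": 0, "claw": 0.6}
    - {"dx": -0.0402, "dy": 0.0056, "dz": 0, "wx": 0, "wy": 0, "wz": 0, "claw": 0.6}
    - {"dx": -0.0402, "dy": 0.0056, "dz": 0, "wx": 0, "wy": 0, "wz": 0, "claw": 0.6}
    - {"dx": -0.0402, "dy": 0.0056, "dz": 0, "wx": 0, "wy": 0, "wz": -0.14, "claw": 0.6}
    - {"dx": 0, "dy": 0, "dz": 0, "wx": 0, "wy": 0, "wz": -0.143, "claw": 0.6}
    - {"dx": 0, "dy": 0, "dz": 0, "wx": 0, "wy": 0, "wz": -0.143, "claw": 0.6}
    - {"dx": 0, "dy": 0, "dz": 0, "wx": 0, "wy": 0, "wz": -0.143, "claw": 0.6}
    - {"dx": 0, "dy": 0, "dz": 0, "wx": 0, "wy": 0, "wz": -0.143, "claw": 0.6}
    - {"dx": 0, "dy": 0, "dz": 0, "wx": 0, "wy": 0, "wz": -0.143, "claw": 0.6}
    - {"dx": 0, "dy": 0, "dz": 0, "wx": 0, "wy": 0, "wz": -0.143, "claw": 0.6}
    - {"dx": 0, "dy": 0, "dz": 0, "wx": 0, "wy": 0, "wz": -0.143, "claw": 0.6}
    - {"dx": 0, "dy": 0, "dz": 0, "wx": 0, "wy": 0, "wz": -0.14, "claw": 0.6}

```text
clock: 42.5
tool_pos: [0.6147, -0.0038, 0.1323]
eef_rot: [-0.057, 0.998, -0.0, -0.001]
contact_force: [0.2, 0.1, 0.3]
opening: 0.6
```

Call:
drive_tool:
  commands:
    - {"dx": 0, "dy": 0, "dz": 0, "wx": 0, "wy": 0, "wz": 0, "claw": 0.6}
    - {"dx": 0, "dy": 0, "dz": 0, "wx": 0, "wy": 0, "wz": 0, "claw": 0.6}
    - {"dx": 0, "dy": 0, "dz": 0, "wx": 0, "wy": 0, "wz": 0, "claw": 0.6}

```text
clock: 42.8
tool_pos: [0.6151, -0.0035, 0.1331]
eef_rot: [-0.054, 0.999, -0.0, -0.0]
contact_force: [0.3, 0.1, -0.3]
opening: 0.597
```

```bash
python3 - <<'E'
from h import *
plan(.6172,-.0025,.1334,186.3); d=take("wrist"); im=d["bgr"]; gap(im,d)
a=cv2.resize(im[20:240,180:480],(430,315),interpolation=cv2.INTER_CUBIC); t=take("scene")["bgr"][150:330,200:410]
cv2.imwrite("pics/m3.png",np.hstack([a,cv2.resize(t,(367,315),interpolation=cv2.INTER_CUBIC)]))
E
```

```text
pos [ 0.6151 -0.0035  0.1331] psi -173.87 tilt [-0. -0. -1.] -> shift [-0.0022  0.0008 -0.0003] ('wz', np.float64(-0.0029))
shoe face,back,jaw mm [50.07 59.04 67.4 ] gap 8.36 n 24
```

View pics/m3.png

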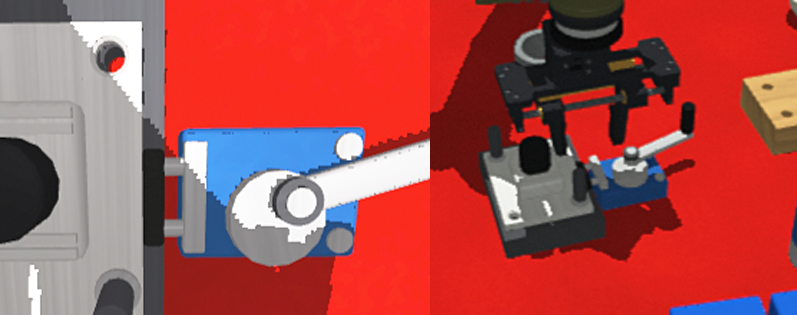

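Shoe-to-jaw gap is now 8.36 mm, so compression is about 2.0–2.6 mm (the spread is edge reading). Both pins stand seated and the can is clear. Adding a small final turn to get nearer 3 mm.

```bash
python3 - <<'E'
from h import *
plan(.5324,.1366,.1334,112.6)
E
```

```text
pos [ 0.6152 -0.0035  0.1334] psi -173.81 tilt [-0. -0. -1.] -> shift [ 0.0672  0.1482 -0.    ] ('wz', np.float64(1.2843))
```

Call:
drive_tool:
  commands:
    - {"dx": 0.0168, "dy": 0.037, "dz": 0, "wx": 0, "wy": 0, "wz": 0, "claw": 0.6}
    - {"dx": 0.0168, "dy": 0.037, "dz": 0, "wx": 0, "wy": 0, "wz": 0, "claw": 0.6}
    - {"dx": 0.0168, "dy": 0.0371, "dz": 0, "wx": 0, "wy": 0, "wz": 0, "claw": 0.6}
    - {"dx": 0.0168, "dy": 0.0371, "dz": 0, "wx": 0, "wy": 0, "wz": 0.14, "claw": 0.6}
    - {"dx": 0, "dy": 0, "dz": 0, "wx": 0, "wy": 0, "wz": 0.143, "claw": 0.6}
    - {"dx": 0, "dy": 0, "dz": 0, "wx": 0, "wy": 0, "wz": 0.143, "claw": 0.6}
    - {"dx": 0, "dy": 0, "dz": 0, "wx": 0, "wy": 0, "wz": 0.143, "claw": 0.6}
    - {"dx": 0, "dy": 0, "dz": 0, "wx": 0, "wy": 0, "wz": 0.143, "claw": 0.6}
    - {"dx": 0, "dy": 0, "dz": 0, "wx": 0, "wy": 0, "wz": 0.143, "claw": 0.6}
    - {"dx": 0, "dy": 0, "dz": 0, "wx": 0, "wy": 0, "wz": 0.143, "claw": 0.6}
    - {"dx": 0, "dy": 0, "dz": 0, "wx": 0, "wy": 0, "wz": 0.143, "claw": 0.6}
    - {"dx": 0, "dy": 0, "dz": 0, "wx": 0, "wy": 0, "wz": 0.143, "claw": 0.6}

```text
clock: 44.1
tool_pos: [0.5324, 0.1367, 0.1338]
eef_rot: [0.557, 0.831, 0.0, 0.0]
contact_force: [0.1, 0.5, 0.2]
opening: 0.601
```

Call:
drive_tool:
  commands:
    - {"dx": 0, "dy": 0, "dz": 0, "wx": 0, "wy": 0, "wz": 0, "claw": 0.6}
    - {"dx": 0, "dy": 0, "dz": 0, "wx": 0, "wy": 0, "wz": 0, "claw": 0.6}
    - {"dx": 0, "dy": 0, "dz": 0, "wx": 0, "wy": 0, "wz": 0, "claw": 0.6}

```text
clock: 44.4
tool_pos: [0.5323, 0.1365, 0.1335]
eef_rot: [0.553, 0.833, 0.0, -0.0]
contact_force: [0.0, -0.6, -0.2]
opening: 0.601
```

```bash
python3 - <<'E'
from h import *
plan(.5324,.1366,.0709,112.6)
E
```

```text
pos [0.5323 0.1365 0.1335] psi 112.81 tilt [ 0.  0. -1.] -> shift [0.     0.0001 0.0626] ('wz', np.float64(0.0037))
```

Call:
drive_tool:
  commands:
    - {"dx": 0, "dy": 0, "dz": 0.03, "wx": 0, "wy": 0, "wz": 0, "claw": 0.6}
    - {"dx": 0, "dy": 0, "dz": 0.03, "wx": 0, "wy": 0, "wz": 0, "claw": 0.6}
    - {"dx": 0, "dy": 0, "dz": 0.0026, "wx": 0, "wy": 0, "wz": 0, "claw": 0.6}
    - {"dx": 0, "dy": 0, "dz": 0, "wx": 0, "wy": 0, "wz": 0, "claw": 0.6}
    - {"dx": 0, "dy": 0, "dz": 0, "wx": 0, "wy": 0, "wz": 0, "claw": 0}
    - {"dx": 0, "dy": 0, "dz": 0, "wx": 0, "wy": 0, "wz": 0, "claw": 0}
    - {"dx": 0, "dy": 0, "dz": 0, "wx": 0, "wy": 0, "wz": 0, "claw": 0}
    - {"dx": 0, "dy": 0, "dz": 0, "wx": 0, "wy": 0, "wz": 0, "claw": 0}
    - {"dx": 0, "dy": 0, "dz": 0, "wx": 0, "wy": 0, "wz": 0, "claw": 0}
    - {"dx": 0, "dy": 0, "dz": 0, "wx": 0, "wy": 0, "wz": 0, "claw": 0}
    - {"dx": 0, "dy": 0, "dz": 0, "wx": 0, "wy": 0, "wz": 0, "claw": 0}

```text
clock: 45.5
tool_pos: [0.5324, 0.1364, 0.0713]
eef_rot: [0.554, 0.832, 0.0, 0.0]
contact_force: [-0.6, -0.6, 5.3]
opening: 0.201
```

```bash
python3 - <<'E'
from h import *
p,M,a=pose();v=p[:2]-[.5653,.0575]; an=np.degrees(np.arctan2(v[1],v[0]))%360; print(p,r.get_state()["opening"],"theta",np.radians(186.8-an))
E
```

```text
[0.53241437 0.13644817 0.07126041] 0.20120670654240252 theta 1.294789473957628
```

Call:
drive_tool:
  commands:
    - {"dx": -0.0001, "dy": 0.0033, "dz": 0, "wx": 0, "wy": 0, "wz": 0.04, "claw": 0}
    - {"dx": -0.0001, "dy": 0.0025, "dz": 0, "wx": 0, "wy": 0, "wz": 0.03, "claw": 0}
    - {"dx": 0, "dy": 0, "dz": 0, "wx": 0, "wy": 0, "wz": 0, "claw": 0}
    - {"dx": 0, "dy": 0, "dz": 0, "wx": 0, "wy": 0, "wz": 0, "claw": 0}
    - {"dx": 0, "dy": 0, "dz": 0, "wx": 0, "wy": 0, "wz": 0, "claw": 0}

```text
clock: 46.0
tool_pos: [0.5377, 0.1385, 0.0713]
eef_rot: [0.583, 0.812, -0.0, 0.0]
contact_force: [-2.0, -0.3, 6.0]
opening: 0.199
```

```bash
python3 - <<'E'
from h import *
p,M,a=pose();v=p[:2]-[.5653,.0575]; an=np.degrees(np.arctan2(v[1],v[0]))%360; print(p,r.get_state()["opening"],"theta",np.radians(186.8-an))
E
```

```text
[0.53770637 0.13846568 0.07128045] 0.19886326468119542 theta 1.361017429205619
```

Call:
drive_tool:
  commands:
    - {"dx": 0, "dy": 0, "dz": 0, "wx": 0, "wy": 0, "wz": 0, "claw": 0.6}
    - {"dx": 0, "dy": 0, "dz": 0, "wx": 0, "wy": 0, "wz": 0, "claw": 0.6}
    - {"dx": 0, "dy": 0, "dz": 0, "wx": 0, "wy": 0, "wz": 0, "claw": 0.6}
    - {"dx": 0, "dy": 0, "dz": 0, "wx": 0, "wy": 0, "wz": 0, "claw": 0.6}
    - {"dx": 0, "dy": 0, "dz": -0.032, "wx": 0, "wy": 0, "wz": 0, "claw": 0.6}
    - {"dx": 0, "dy": 0, "dz": -0.031, "wx": 0, "wy": 0, "wz": 0, "claw": 0.6}
    - {"dx": -0.0398, "dy": 0.0075, "dz": 0, "wx": 0, "wy": 0, "wz": 0, "claw": 0.6}
    - {"dx": -0.0398, "dy": 0.0075, "dz": 0, "wx": 0, "wy": 0, "wz": 0, "claw": 0.6}
    - {"dx": -0.0398, "dy": 0.0075, "dz": 0, "wx": 0, "wy": 0, "wz": 0, "claw": 0.6}
    - {"dx": -0.0398, "dy": 0.0075, "dz": 0, "wx": 0, "wy": 0, "wz": 0, "claw": 0.6}
    - {"dx": 0, "dy": 0, "dz": 0, "wx": 0, "wy": 0, "wz": -0.14, "claw": 0.6}

```text
clock: 47.1
tool_pos: [0.6196, -0.0113, 0.1332]
eef_rot: [0.528, 0.849, -0.002, 0.002]
contact_force: [-0.6, -0.8, -0.2]
opening: 0.598
```

Call:
drive_tool:
  commands:
    - {"dx": 0, "dy": 0, "dz": 0, "wx": 0, "wy": 0, "wz": -0.135, "claw": 0.6}
    - {"dx": 0, "dy": 0, "dz": 0, "wx": 0, "wy": 0, "wz": -0.135, "claw": 0.6}
    - {"dx": 0, "dy": 0, "dz": 0, "wx": 0, "wy": 0, "wz": -0.135, "claw": 0.6}
    - {"dx": 0, "dy": 0, "dz": 0, "wx": 0, "wy": 0, "wz": -0.135, "claw": 0.6}
    - {"dx": 0, "dy": 0, "dz": 0, "wx": 0, "wy": 0, "wz": -0.135, "claw": 0.6}
    - {"dx": 0, "dy": 0, "dz": 0, "wx": 0, "wy": 0, "wz": -0.135, "claw": 0.6}
    - {"dx": 0, "dy": 0, "dz": 0, "wx": 0, "wy": 0, "wz": -0.135, "claw": 0.6}
    - {"dx": 0, "dy": 0, "dz": 0, "wx": 0, "wy": 0, "wz": -0.135, "claw": 0.6}
    - {"dx": 0, "dy": 0, "dz": 0, "wx": 0, "wy": 0, "wz": -0.132, "claw": 0.6}
    - {"dx": 0, "dy": 0, "dz": 0, "wx": 0, "wy": 0, "wz": 0, "claw": 0.6}
    - {"dx": 0, "dy": 0, "dz": 0, "wx": 0, "wy": 0, "wz": 0, "claw": 0.6}
    - {"dx": 0, "dy": 0, "dz": 0, "wx": 0, "wy": 0, "wz": 0, "claw": 0.6}

```text
clock: 48.3
tool_pos: [0.6171, -0.0028, 0.1339]
eef_rot: [-0.052, 0.999, -0.0, -0.0]
contact_force: [-0.2, -0.7, -0.0]
opening: 0.602
```

```bash
python3 - <<'E'
from h import *
plan(.6172,-.0025,.25,186.3); d=take("wrist"); im=d["bgr"]; gap(im,d)
a=cv2.resize(im[20:240,180:480],(430,315),interpolation=cv2.INTER_CUBIC); t=take("scene")["bgr"][130:340,80:460]
cv2.imwrite("pics/m4.png",np.hstack([a,cv2.resize(t,(370,315))]))
E
```

```text
pos [ 0.6171 -0.0028  0.1339] psi -173.98 tilt [-0. -0. -1.] -> shift [-1.000e-04  3.000e-04 -1.161e-01] ('wz', np.float64(-0.005))
shoe face,back,jaw mm [50.   58.99 66.77] gap 7.78 n 24
```

View pics/m4.png

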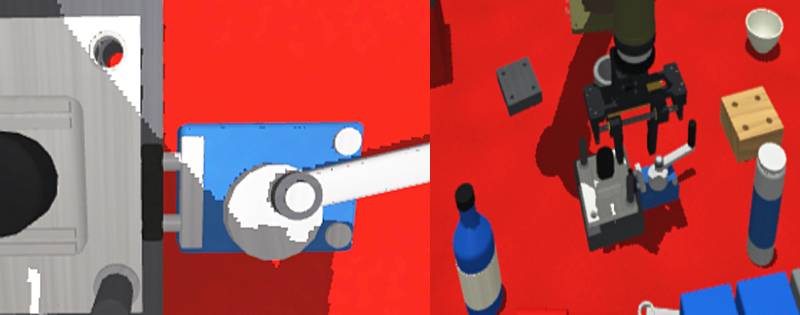

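The shoe bears on the cover edge; compression is about 2.5 mm from the gap and 3.4 mm from lever travel, so around 3 mm. The rack is empty, and the can and bottle are standing. Backing off and handing in.

Call:
drive_tool:
  commands:
    - {"dx": 0, "dy": 0, "dz": -0.04, "wx": 0, "wy": 0, "wz": 0, "claw": 0.6}
    - {"dx": 0, "dy": 0, "dz": -0.04, "wx": 0, "wy": 0, "wz": 0, "claw": 0.6}
    - {"dx": 0, "dy": 0, "dz": -0.04, "wx": 0, "wy": 0, "wz": 0, "claw": 0.6}
    - {"dx": 0, "dy": 0, "dz": 0, "wx": 0, "wy": 0, "wz": 0, "claw": 0.6}
    - {"dx": 0, "dy": 0, "dz": 0, "wx": 0, "wy": 0, "wz": 0, "claw": 0.6}

```text
clock: 48.9
tool_pos: [0.6174, -0.0027, 0.2547]
eef_rot: [-0.053, 0.999, -0.0, 0.001]
contact_force: [0.1, 0.7, -0.9]
opening: 0.6
```

```bash
python3 - <<'E'
from h import *
s=r.get_state(); print(s["clock"],np.round(s["tool_pos"],3),np.round(s["contact_force"],1)); print(r.finish_job())
E
```

```text
48.9 [ 0.617 -0.003  0.255] [ 0.1  0.7 -0.9]
the job is handed in; nothing more can be done
None
```

I finished the job in the order asked and handed it in at 48.9 s, with the arm clear of everything. The hand-in gives no verdict.

- **Lever open:** I swung it back until it met its stop, about 7 N at the knob.
- **Cover:** it lay flat with its holes over the plate's, centred to about 0.5 mm by the wrist camera.
- **Pins:** the rack held two. I put them in diagonally opposite holes and pressed each until its collar seated. The tool heights of 63.4 and 64.2 mm match the 63.6 and 64.2 mm expected fully home.
- **Clamp:** I then turned the lever to about 1.36 rad. The shoe pushed the cover roughly 2 to 2.5 mm across its pin play before the spring took up, so the cover now sits that far off its first centring.

**Spring compression:** my last two readings disagree. The camera view of the shoe-to-jaw gap (10.3 mm free, 7.8 mm now) gives 2.5 mm, and lever travel less shoe movement gives 3.4 mm. Both are near 3 mm and well below 6 mm.

The last picture showed the rack empty and the spray can and oil bottle standing. I didn't recheck the pin heights after clamping except in that picture. I viewed 16 pictures, two over the budget of 14.

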